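# Get the filter crucible out from behind the bottles and set up the filter flask

## Robot

A 6-joint arm with a two-finger parallel gripper is mounted at the origin on the work surface. World frame = base frame: x ahead of the robot, y to its left, z up, the work surface at z = 0. Lengths are in mm, angles in degrees, forces in N, time in s.
With the tool pointing down it reaches from about 300 to 850 mm from the base axis. Payload 4.2 kg.
Tool frame: the origin (TCP) lies midway between the tips of the shut fingers; the grasp point (between the pads) lies 19 mm behind it; z points along the fingers, y is the direction in which the jaws open and shut (so a half turn about z gives the same grasp; the last joint's range is limited). The gripper opens to 91 mm and grips with 3 to 60 N. Pads are 32 mm wide; open, the fingers measure 118 mm over their backs; the gripper's body (76 mm by 178 mm) begins 60 mm behind the grasp point.
Start: joints at [-72.365, 18.312, 89.639, -0, 72.044, -1.146], TCP at [185.131, -544.398, 213.976] pointing down, gripper open.
Joint ranges: [-177.97, 177.97], [-48.28, 115.42], [12.27, 149.76], [-77.06, 257.06], [2.81, 150.46], [-146.56, 146.56]. Speed limits (degrees/s): [147.25, 147.25, 180, 180, 180, 180].

## Interface

Orientations are given as [roll, pitch, yaw] about the fixed x, y, z axes, in that order (R = Rz(yaw) Ry(pitch) Rx(roll)).
In Python, from workcell import env gives the robot as it stands.
- The arm moves only by the shell command python3 -m jog 'ROWS' [FORCE]. ROWS is JSON, a list of rows, each an object of numbers: "dx", "dy", "dz": the shift along the world's x, y, z in m; "wx", "wy", "wz": the turn, a rotation vector about the world's x, y, z in rad; "grip": the gripper's target within -1 to 1 (shut at 1, half-way at 0, fully open at -1). In form: [{"dx": .., "dy": .., "dz": .., "wx": .., "wy": .., "wz": .., "grip": ..}, ...]. A call has 1 to 10 rows; each row shifts and turns the commanded pose from where the row before left it; what a row does not reach is not made up. A row lasts 1/10 s, in which the tool goes at most 50 mm and 8.59 degrees, less where a joint would pass 70% of its speed; a pose out of reach is approached as far as the arm can. A call with a gripper value outside its range is refused whole. The fingers move at their own pace and stop on an object; FORCE is the grip in N (left out, the last holds). Time passes only in rows, so rows that do not move let the fingers close. It gives the time, the measured TCP pose, the force and the opening at its end, in the units of the state.
- env.state(): the state, without advancing time (a new reading comes with each control period).
- env.grab_frame(name): name is "scene" or "top" or "wrist"; returns the picture (480x640x3 uint8, red, green, blue); there is no depth.
- env.get_calibration(name): a dict with "fx", "fy", "cx", "cy" (pixels), "R" (3x3) and "t" (3): a world point X has camera coordinates R X + t. Camera axes: x right, y down, z forward; pixel columns grow to the right and rows downward; lengths in mm; the calibration is good to about 2 mm. The wrist camera is an equidistant fisheye: a pixel r from the principal point sees the ray r / f radians off the axis. A picture is of the moment at which its call begins: read the wrist's pose just before it. get_calibration takes no time and is no camera call; for the wrist camera it gives the pose at the moment of the call.
- env.job_done(): hands the job in, once; it reports no verdict.
The state is a dict: "time_s": time; "qpos": joint angles; "qvel": joint speeds; "effort": joint torques, N m; "ee_pos": TCP position; "ee_rot": TCP orientation; "force": force on the tool from outside, world axes, zero at the start; "torque": the same for the moment, N m; "gripper_width": finger opening in mm.
Only numpy, scipy, OpenCV 4.12 (cv2) and the standard library are available. Lean on these libraries where they do the work, as an engineer would, in place of code of your own. Each camera call takes 0.05 s, during which the arm holds its last target. There are 200 camera calls.

## Task

The white filter crucible at the back of the grey spill tray is hemmed in by three bottles. First stand all three bottles upright in the flat steel tray, leaving the crucible where it is; next take the crucible and seat it straight in the rubber collar on top of the filter flask, with no more than a light push so that it does not wedge; only then put each bottle back upright on the very spot in the spill tray where it stood at the start. Leave the dropper bottle, the beaker and the stack of dishes where they are.

Things in the scene. Friction and masses are not known exactly. Their poses are not given: they have to be found in the camera images.
- crucible: White porcelain filter crucible, an open cup, loose, upright at the back of the spill tray between the bottles. 62 mm tall; outside 28 mm diameter at the base, tapering to 44.8 mm at 30 mm height, then nearly straight to 47 mm at the rim. Grip it across its upper part. About 0.07 kg. Origin: centre of its underside; z up along its axis.
- round_bottle: Round white plastic bottle with a white screw cap, loose, upright: 58 mm diameter, straight up to 104 mm height, then a shoulder; cap 36 mm diameter from 120 to 145 mm height. About 0.24 kg. In the spill tray it takes one of three places: left of, right of, or in front of the crucible (on the robot's side). Origin: centre of its underside; z up.
- square_bottle: Square amber glass bottle with a round black cap, loose, upright: body 54 x 54 mm with flat sides up to 106 mm height, cap 34 mm diameter from 116 to 138 mm height. About 0.26 kg. It stands at another of the three places round the crucible. Origin: centre of its underside; z up, x and y square to its flat sides.
- conical_flask: Conical clear-glass flask with a black rubber stopper, loose, upright: 64 mm diameter at the base narrowing to a straight 25 mm neck from 72 mm height; the stopper is as wide as the neck and ends at 120 mm height. Grip it by neck and stopper. About 0.16 kg. It stands at the third of the places round the crucible. Origin: centre of its underside; z up.
- spill_tray: Grey plastic spill tray, fixed, 220 mm (its x) by 260 mm (its y), rim 18 mm high, floor 4 mm thick, splash plate 60 mm high along its far (+x) edge; -x is its front, towards the robot. The crucible stands 35 mm behind its middle, the bottles about 70 mm from the crucible, the dropper bottle near the front left corner. Origin: centre of its underside; z up.
- steel_tray: Flat empty stainless steel tray, fixed, off to the left or the right of the spill tray: 280 mm (its x) by 140 mm (its y), rim 15 mm high and 3 mm thick, floor 3 mm thick. It is the side area for the three bottles, which fit in a row along its x. Origin: centre of the underside; z up.
- collar: Black rubber collar on the neck of a fixed glass filter flask (106 mm steel ring round its base, nozzle 52 mm out at 118 mm height), across from the steel tray. Outside 51 mm diameter, bore 39 mm at the mouth, tapered like the crucible, whose underside is 20 mm below the mouth when home. Gives 1 mm per 2.5 N, at most 6 mm; over 20 N wedges. Origin: centre of the mouth, 165 mm above the bench.
- dropper: Small amber dropper bottle with a black bulb, bystander, loose, 26 mm diameter, 75 mm tall, near the front left corner of the spill tray. Leave it alone. Origin: centre of its underside; z up.
- beaker: Clear glass beaker, bystander, loose, 54 mm diameter, 75 mm tall, on the bench in front of the spill tray. Leave it alone. Origin: centre of its underside; z up.
- dishes: Stack of two closed clear culture dishes, bystander, loose, 92 mm diameter, 32 mm tall, on the bench in front of the spill tray. Leave it alone. Origin: centre of its underside; z up.
Mind the look-alikes: they are no part of the job. Leave any purple look-alike of the crucible alone.

How it is judged (in metres and radians):
On the way, in this order (a step that is already met when the one before it is completed fails the run):
1. all three bottles stand upright in the steel tray, the crucible not yet taken (x of round_bottle in the frame of steel_tray between -0.125 and 0.125 m and y of round_bottle in the frame of steel_tray between -0.055 and 0.055 m and z of each of round_bottle, square_bottle, conical_flask in the frame of steel_tray below 0.012 m and angle between each of round_bottle, square_bottle, conical_flask's own z axis and vertical below 0.1 rad and linear speed of each of round_bottle, square_bottle, conical_flask below 0.03 m/s and x of square_bottle in the frame of steel_tray between -0.125 and 0.125 m and y of square_bottle in the frame of steel_tray between -0.055 and 0.055 m and x of conical_flask in the frame of steel_tray between -0.125 and 0.125 m and y of conical_flask in the frame of steel_tray between -0.055 and 0.055 m and distance of crucible from where it was at the start of the episode below 0.03 m), for 0.2 s.
2. the crucible is seated straight in the rubber collar and released, the bottles still in the steel tray (x of round_bottle in the frame of steel_tray between -0.125 and 0.125 m and y of round_bottle in the frame of steel_tray between -0.055 and 0.055 m and z of each of round_bottle, square_bottle, conical_flask in the frame of steel_tray below 0.012 m and angle between each of round_bottle, square_bottle, conical_flask, crucible's own z axis and vertical below 0.1 rad and linear speed of each of round_bottle, square_bottle, conical_flask below 0.03 m/s and x of square_bottle in the frame of steel_tray between -0.125 and 0.125 m and y of square_bottle in the frame of steel_tray between -0.055 and 0.055 m and x of conical_flask in the frame of steel_tray between -0.125 and 0.125 m and y of conical_flask in the frame of steel_tray between -0.055 and 0.055 m and horizontal distance between crucible and collar below 0.006 m and z of crucible in the frame of collar between -0.027 and -0.014 m and linear speed of crucible below 0.02 m/s and contact force between crucible and the fingers below 0.3 N), for 0.2 s.
At the end, for the whole second after the job is handed in: The crucible sits released in the rubber collar, within 6 mm of its axis, upright within 6 degrees, its underside 14 to 27 mm below the collar's mouth; each of the three bottles stands upright within 15 mm of where it stood at the start; all at rest (distance of each of round_bottle, square_bottle, conical_flask from where it was at the start of the episode below 0.015 m and angle between each of round_bottle, square_bottle, conical_flask, crucible's own z axis and vertical below 0.1 rad and linear speed of each of round_bottle, square_bottle, conical_flask, crucible below 0.02 m/s and horizontal distance between crucible and collar below 0.006 m and z of crucible in the frame of collar between -0.027 and -0.014 m and contact force between crucible and the fingers below 0.3 N); the robot touches nothing.
It fails at once if the crucible is pressed into the collar with more than 20 N (wedged) (contact force between crucible and collar above 20 N).
It fails at once if a bottle or the crucible is tipped over (angle between any of round_bottle, square_bottle, conical_flask, crucible's own z axis and vertical above 0.7 rad).
It fails at once if the dropper bottle is shifted by more than 30 mm or knocked over (distance of dropper from where it was at the start of the episode above 0.03 m or angle between dropper's own z axis and vertical above 0.5 rad).
It fails at once if the beaker is shifted by more than 30 mm or knocked over (distance of beaker from where it was at the start of the episode above 0.03 m or angle between beaker's own z axis and vertical above 0.5 rad).
It fails at once if the stack of dishes is shifted by more than 30 mm or knocked over (distance of dishes from where it was at the start of the episode above 0.03 m or angle between dishes's own z axis and vertical above 0.5 rad).
It also fails if it takes over 144 s, if anything falls off the work surface, if the arm or the gripper's body presses on something with over 40 N, if the wrist force passes 120 N, or if a joint passes its speed limit or range.

## Working session

There is one attempt and no reset: what is moved stays moved. The work goes in short steps, Python scripts to look and compute and a shell command to move; the robot and the scene stay as the last step left them, time stands still between calls to the robot, and variables do not carry over. Pictures are saved under pics/ and viewed, about 12 in all and at most 16, crops included, and the job is handed in when it is done.

```bash
ls; mkdir -p pics; python3 - <<'E'
from workcell import env
import cv2,json
s=env.state();print(s)
for n in ("scene","top"):
    cv2.imwrite(f"pics/{n}0.png",env.grab_frame(n)[:,:,::-1])
    c=env.get_calibration(n);print(n,c)
E
```

```text
pics
{'time_s': 0.0, 'qpos': array([-7.23650471e+01,  1.83505734e+01,  8.97045950e+01, -1.73599257e-03,
        7.20435453e+01, -1.14614820e+00]), 'qvel': array([-0.03284964,  0.02478429, -0.02067965, -0.12603524, -0.049338  ,
        0.0746598 ]), 'effort': array([-1.35367109e-04, -4.12454510e+01, -2.31975782e+01,  7.27406982e-02,
        4.56517248e-02, -1.57318050e-04]), 'ee_pos': array([ 184.9638651 , -543.92023523,  213.14325125]), 'ee_rot': array([-1.79901273e+02, -3.24361928e-04,  1.87816374e+01]), 'force': array([ 0.53175616, -0.50061781, -0.32021991]), 'torque': array([-0.04226979, -0.076017  ,  0.03413525]), 'gripper_width': 91.24381233170875}
scene {'fx': 444.8707030840455, 'fy': 444.8707030840455, 'cx': 315.53800305651066, 'cy': 242.72148840792488, 'R': array([[-0.87233225,  0.48880196, -0.01044482],
       [ 0.34372081,  0.59794288, -0.72409966],
       [-0.34769593, -0.63524558, -0.68961626]]), 't': array([ 439.22360034,  -84.37049768, 1217.70468238])}
top {'fx': 475.30593061923435, 'fy': 475.30593061923435, 'cx': 317.3340584963416, 'cy': 242.4313957167379, 'R': array([[-0.00902997, -0.99991976, -0.00888447],
       [-0.98736726,  0.01032147, -0.15811183],
       [ 0.15819085,  0.00734449, -0.98738124]]), 't': array([ 24.0358564 , 518.69970328, 933.50478147])}
```

View pics/scene0.png

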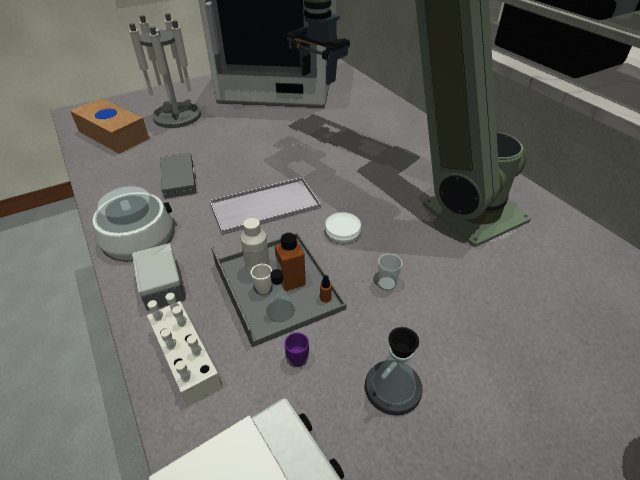

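View pics/top0.png

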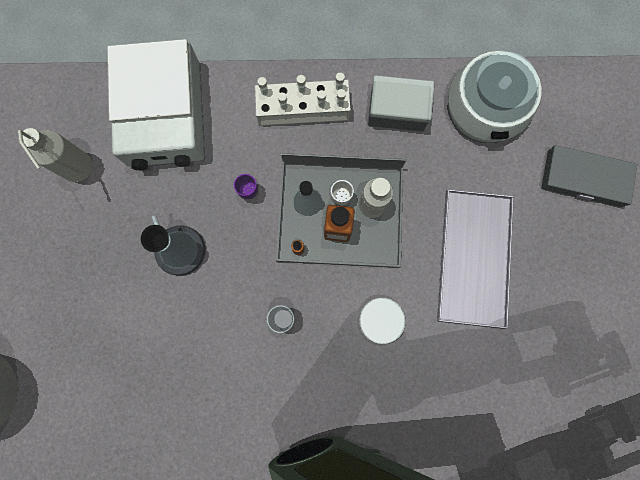

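The top view shows the conical flask left of the crucible (stopper ~306,188), the round bottle right of it (cap ~380,186) and the square bottle in front (cap ~341,217). The crucible rim is ~342,191, the collar ~155,238, and the steel tray is on the right (447,190 to 507,328). Next I'll zoom in for exact pixels.

```bash
python3 - <<'E'
import cv2,numpy as np
t=cv2.imread('pics/top0.png');
a=cv2.resize(t[145:275,270:410],None,fx=4,fy=4,interpolation=cv2.INTER_CUBIC)
b=cv2.resize(t[205:275,130:210],None,fx=3,fy=3,interpolation=cv2.INTER_CUBIC)
im=np.zeros((520,800,3),np.uint8);im[:,:560]=a;im[:210,560:800]=b
cv2.imwrite('pics/c1.png',im)
t=cv2.imread('pics/scene0.png')
cv2.imwrite('pics/c2.png',cv2.resize(t[210:410,210:430],None,fx=3,fy=3,interpolation=cv2.INTER_CUBIC))
E
cat > h.py <<'E'
from workcell import env
import numpy as np
def ray(n,u,v,c=None):
    c=c or env.get_calibration(n); R=np.array(c['R']);t=np.array(c['t'])
    x,y=(u-c['cx'])/c['fx'],(v-c['cy'])/c['fy']
    if n=='wrist':
        r=np.hypot(x,y); s=np.sin(r)/max(r,1e-9); d=np.array([x*s,y*s,np.cos(r)])
    else: d=np.array([x,y,1.])
    return -R.T@t, R.T@d
def atz(n,u,v,z,c=None):
    o,d=ray(n,u,v,c); return (o+d*(z-o[2])/d[2]).round(1)
def proj(n,X,c=None):
    c=c or env.get_calibration(n); p=np.array(c['R'])@np.array(X,float)+np.array(c['t'])
    if n=='wrist':
        th=np.arctan2(np.hypot(p[0],p[1]),p[2]);k=th/max(np.hypot(p[0],p[1]),1e-9);return np.array([c['cx']+c['fx']*p[0]*k,c['cy']+c['fy']*p[1]*k]).round(1)
    return np.array([c['cx']+c['fx']*p[0]/p[2],c['cy']+c['fy']*p[1]/p[2]]).round(1)
E
```

```text
(no output)
```

View pics/c1.png

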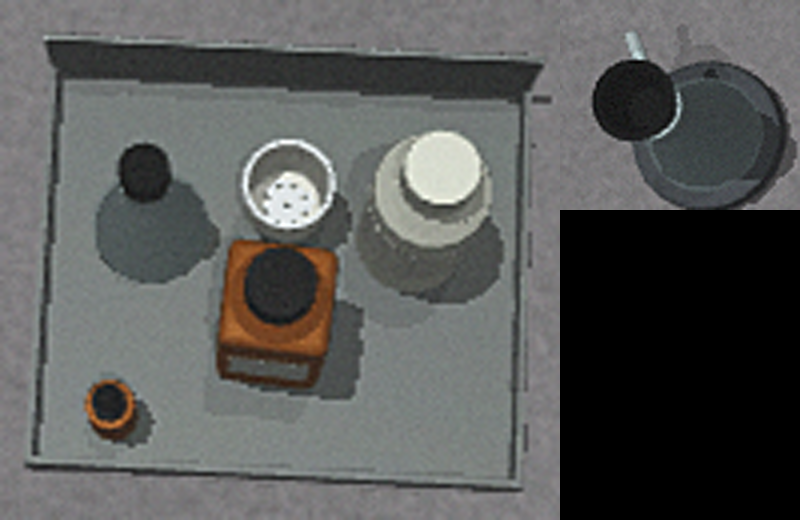

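View pics/c2.png

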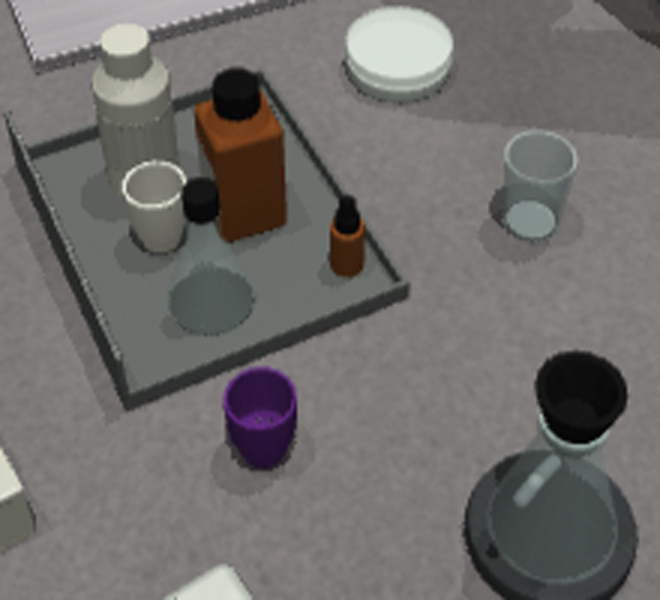

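```bash
python3 - <<'E'
from h import *
P={'conical':((306.25,188),(277,271.5),124),'crucible':((342,191),(262,272.3),66),'round':((380.75,186.75),(252,222.7),149),
'square':((340.5,216.2),(289,237.3),142),'collar':((154.7,238.3),(403.7,338.3),165),'dropper':((297.75,246.25),(325.7,277),79),}
for k,(a,b,z) in P.items():
    print(k,atz('top',*a,z),atz('scene',*b,z),np.hypot(*atz('top',*a,z)[:2]).round())
f=lambda u,v:(u/4+270,v/4+145)
for n,p,z in(('tray fl',f(28,465),18),('tray fr',f(520,488),18),('bl',f(60,78),18),('br',f(525,98),18),('sqTL',f(232,243),110),('sqTR',f(337,245),110),('sqBL',f(220,345),110),('sqBR',f(327,355),110),('st1',(447,190.5),15),('st2',(513,196),15),('st3',(507,327.5),15),('st4',(438,321.5),15),('dish',(382,321),32),('beaker',(281,319),75),('ring',(180.7,250),10),('nozzle',(154.5,216),118),('purple',(245,186),62)):
    print(n,atz('top',*p,z))
E
```

```text
conical [611.2  38.6 124. ] [611.6  36.7 124. ] 612.0
crucible [620.3 -32.3  66. ] [621.4 -27.9  66. ] 621.0
round [ 605.  -100.4  149. ] [604.7 -98.9 149. ] 613.0
square [551.5 -25.1 142. ] [552.9 -24.  142. ] 552.0
collar [509.7 310.  165. ] [509.6 310.2 165. ] 597.0
dropper [505.7  57.3  79. ] [513.3  63.4  79. ] 509.0
tray fl [483.7 103.8  18. ]
tray fr [ 469.1 -152.3   18. ]
bl [693.8  87.4  18. ]
br [ 679.6 -162.7   18. ]
sqTL [579.3  -2.7 110. ]
sqTR [577.8 -53.3 110. ]
sqBL [529.4   3.6 110. ]
sqBR [524.  -47.4 110. ]
st1 [ 632.7 -259.2   15. ]
st2 [ 619.1 -399.    15. ]
st3 [ 343.2 -366.4   15. ]
st4 [ 356.6 -226.5   15. ]
dish [ 358.7 -109.8   32. ]
beaker [364.5  90.2  75. ]
ring [510.7 308.7  10. ]
nozzle [561.  329.1 118. ]
purple [634.2 166.   62. ]
```

Top and scene measurements agree to a few mm and with the given layout: neighbours ~70 mm from the crucible, steel tray 278 mm long at yaw ≈ -6.8°, spill tray yaw ≈ -4°. First I'll move above the square bottle.

```bash
python3 -m jog '[{"dx":0.027,"dy":0.037,"dz":0.01,"wz":-0.06,"grip":-1},{"dx":0.027,"dy":0.037,"dz":0.01,"wz":-0.06,"grip":-1},{"dx":0.027,"dy":0.037,"dz":0.01,"wz":-0.06,"grip":-1},{"dx":0.027,"dy":0.037,"dz":0.01,"wz":-0.06,"grip":-1},{"dx":0.027,"dy":0.037,"wz":-0.06,"grip":-1},{"dx":0.027,"dy":0.037,"wz":-0.05,"grip":-1},{"dx":0.027,"dy":0.037,"wz":-0.05,"grip":-1},{"dx":0.027,"dy":0.037,"grip":-1},{"dx":0.027,"dy":0.037,"grip":-1},{"dx":0.027,"dy":0.037,"grip":-1}]' 20
python3 -m jog '[{"dx":0.027,"dy":0.037,"grip":-1},{"dx":0.027,"dy":0.037,"grip":-1},{"dx":0.027,"dy":0.037,"grip":-1},{"dx":0.016,"dy":0.037,"grip":-1},{"grip":-1},{"grip":-1}]'
python3 - <<'E'
from h import *
import cv2
c=env.get_calibration('wrist');print(env.state()['ee_pos'],env.state()['ee_rot'],c)
cv2.imwrite('pics/w1.png',env.grab_frame('wrist')[:,:,::-1])
for n,X in dict(conical=(611.4,37.7,124),round=(605,-99.6,149),square=(552,-24.6,142),crucible=(620.5,-31,66)).items(): print(n,proj('wrist',X,c))
E
```

```text
[ 184.98589093 -543.96197776  213.20477091] [-1.79910666e+02 -2.90858777e-03  1.87786656e+01] {'fx': 371.64829954431775, 'fy': 371.64829954431775, 'cx': 315.1424625282762, 'cy': 243.03997309992985, 'R': array([[ 0.32252046, -0.9465613 , -0.00150256],
       [-0.91670209, -0.31274135,  0.24869685],
       [-0.23587673, -0.07883242, -0.96858021]]), 't': array([-574.39455606,  -29.12582765,  389.57163463])}
conical [  10.3 -178.1]
round [  65.9 -207.5]
square [   6.8 -163.5]
crucible [  64.6 -172.3]invalid input
invalid input
```

View pics/w1.png

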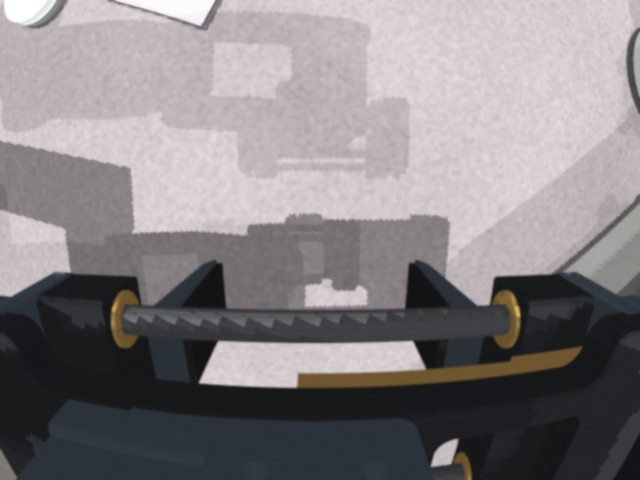

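The move was refused as invalid, probably because every row needs all its keys. The picture only shows bare bench at the start pose. I'll resend with full rows.

```bash
python3 -m jog '[{"dx":0.027,"dy":0.037,"dz":0.01,"wx":0,"wy":0,"wz":-0.06,"grip":-1},{"dx":0.027,"dy":0.037,"dz":0.01,"wx":0,"wy":0,"wz":-0.06,"grip":-1},{"dx":0.027,"dy":0.037,"dz":0.01,"wx":0,"wy":0,"wz":-0.06,"grip":-1},{"dx":0.027,"dy":0.037,"dz":0.01,"wx":0,"wy":0,"wz":-0.06,"grip":-1},{"dx":0.027,"dy":0.037,"dz":0,"wx":0,"wy":0,"wz":-0.06,"grip":-1},{"dx":0.027,"dy":0.037,"dz":0,"wx":0,"wy":0,"wz":-0.05,"grip":-1},{"dx":0.027,"dy":0.037,"dz":0,"wx":0,"wy":0,"wz":-0.05,"grip":-1},{"dx":0.027,"dy":0.037,"dz":0,"wx":0,"wy":0,"wz":0,"grip":-1},{"dx":0.027,"dy":0.037,"dz":0,"wx":0,"wy":0,"wz":0,"grip":-1},{"dx":0.027,"dy":0.037,"dz":0,"wx":0,"wy":0,"wz":0,"grip":-1}]' 20
```

```text
time_s: 1.15
ee_pos: [455.8, -172.7, 253.9]
ee_rot: [180.0, 0.0, -4.1]
force: [0.7, -1.0, 0.5]
gripper_width: 91.2
```

```bash
python3 -m jog '[{"dx":0.024,"dy":0.037,"dz":0,"wx":0,"wy":0,"wz":0,"grip":-1},{"dx":0.024,"dy":0.037,"dz":0,"wx":0,"wy":0,"wz":0,"grip":-1},{"dx":0.024,"dy":0.037,"dz":0,"wx":0,"wy":0,"wz":0,"grip":-1},{"dx":0.024,"dy":0.037,"dz":0,"wx":0,"wy":0,"wz":0,"grip":-1},{"dx":0,"dy":0,"dz":0,"wx":0,"wy":0,"wz":0,"grip":-1}]'
python3 - <<'E'
from h import *
import cv2
c=env.get_calibration('wrist')
cv2.imwrite('pics/w2.png',env.grab_frame('wrist')[:,:,::-1])
for n,X in dict(conical=(611.4,37.7,124),round=(605,-99.6,149),square=(552,-24.6,142),crucible=(620.5,-31,66)).items(): print(n,proj('wrist',X,c))
E
```

```text
time_s: 1.65
ee_pos: [553.3, -22.2, 253.1]
ee_rot: [-179.9, -0.0, -3.8]
force: [-1.0, -1.1, -0.3]
gripper_width: 91.2
conical [236.7 169.4]
round [412.9 168.1]
square [317.9 240.5]
crucible [319.5 151.2]
```

View pics/w2.png

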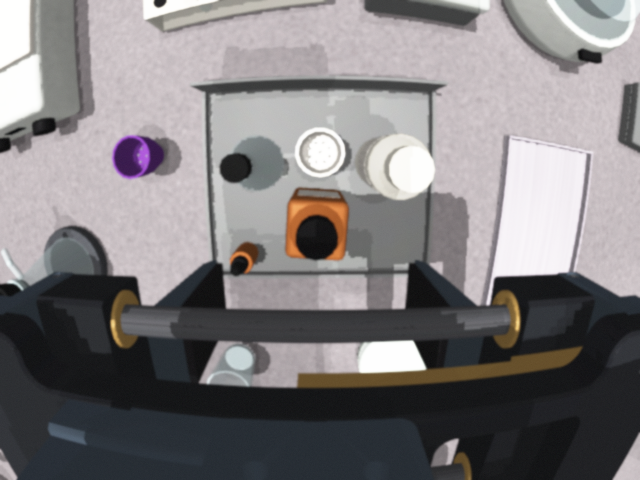

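The wrist view matches predictions to 2-3 px: square cap (318,237), stopper (236,167), round cap (411,170), crucible (321,152). The bottle's sides are aligned with the jaws. Descending and gripping.

```bash
python3 -m jog '[{"dx":0,"dy":-0.002,"dz":-0.03,"wx":0,"wy":0,"wz":0,"grip":-1},{"dx":0,"dy":0,"dz":-0.04,"wx":0,"wy":0,"wz":0,"grip":-1},{"dx":0,"dy":0,"dz":-0.04,"wx":0,"wy":0,"wz":0,"grip":-1},{"dx":0,"dy":0,"dz":-0.03,"wx":0,"wy":0,"wz":0,"grip":-1},{"dx":0,"dy":0,"dz":-0.02,"wx":0,"wy":0,"wz":0,"grip":-1},{"dx":0,"dy":0,"dz":-0.012,"wx":0,"wy":0,"wz":0,"grip":-1},{"dx":0,"dy":0,"dz":0,"wx":0,"wy":0,"wz":0,"grip":-1},{"dx":0,"dy":0,"dz":0,"wx":0,"wy":0,"wz":0,"grip":1},{"dx":0,"dy":0,"dz":0,"wx":0,"wy":0,"wz":0,"grip":1},{"dx":0,"dy":0,"dz":0,"wx":0,"wy":0,"wz":0,"grip":1}]' 25
python3 -m jog '[{"dx":0,"dy":0,"dz":0,"wx":0,"wy":0,"wz":0,"grip":1},{"dx":0,"dy":0,"dz":0,"wx":0,"wy":0,"wz":0,"grip":1},{"dx":0,"dy":0,"dz":0,"wx":0,"wy":0,"wz":0,"grip":1},{"dx":0,"dy":0,"dz":0,"wx":0,"wy":0,"wz":0,"grip":1}]'
```

```text
time_s: 2.7
ee_pos: [551.9, -28.5, 83.2]
ee_rot: [180.0, -0.1, -4.1]
force: [0.7, 0.5, 0.6]
gripper_width: 70.2
time_s: 3.1
ee_pos: [551.7, -28.1, 82.6]
ee_rot: [-180.0, -0.1, -4.1]
force: [0.7, 2.8, 5.6]
gripper_width: 55.8
```

```bash
python3 -m jog '[{"dx":0,"dy":0,"dz":0,"wx":0,"wy":0,"wz":0,"grip":1},{"dx":0,"dy":0,"dz":0,"wx":0,"wy":0,"wz":0,"grip":1},{"dx":0,"dy":0,"dz":0.005,"wx":0,"wy":0,"wz":0,"grip":1},{"dx":0,"dy":0,"dz":0.02,"wx":0,"wy":0,"wz":0,"grip":1},{"dx":0,"dy":0,"dz":0.035,"wx":0,"wy":0,"wz":0,"grip":1},{"dx":0,"dy":0,"dz":0.04,"wx":0,"wy":0,"wz":0,"grip":1},{"dx":0,"dy":0,"dz":0.04,"wx":0,"wy":0,"wz":0,"grip":1},{"dx":0,"dy":0,"dz":0.03,"wx":0,"wy":0,"wz":0,"grip":1},{"dx":0,"dy":0,"dz":0,"wx":0,"wy":0,"wz":0,"grip":1}]'
```

```text
time_s: 4.0
ee_pos: [553.0, -29.1, 255.9]
ee_rot: [179.9, -0.5, -4.1]
force: [-0.1, -0.8, -3.4]
gripper_width: 55.7
```

```bash
python3 -m jog '[{"dx":-0.007,"dy":-0.015,"dz":0,"wx":0,"wy":0,"wz":0,"grip":1},{"dx":-0.015,"dy":-0.03,"dz":0,"wx":0,"wy":0,"wz":0,"grip":1},{"dx":-0.02,"dy":-0.037,"dz":0,"wx":0,"wy":0,"wz":0,"grip":1},{"dx":-0.021,"dy":-0.037,"dz":0,"wx":0,"wy":0,"wz":0,"grip":1},{"dx":-0.021,"dy":-0.037,"dz":0,"wx":0,"wy":0,"wz":0,"grip":1},{"dx":-0.021,"dy":-0.037,"dz":0,"wx":0,"wy":0,"wz":0,"grip":1},{"dx":-0.02,"dy":-0.037,"dz":0,"wx":0,"wy":0,"wz":0,"grip":1},{"dx":-0.015,"dy":-0.03,"dz":0,"wx":0,"wy":0,"wz":0,"grip":1},{"dx":-0.007,"dy":-0.015,"dz":0,"wx":0,"wy":0,"wz":0,"grip":1},{"dx":0,"dy":0,"dz":0,"wx":0,"wy":0,"wz":0,"grip":1}]'
python3 -m jog '[{"dx":0,"dy":0,"dz":-0.02,"wx":0,"wy":0,"wz":0,"grip":1},{"dx":0,"dy":0,"dz":-0.04,"wx":0,"wy":0,"wz":0,"grip":1},{"dx":0,"dy":0,"dz":-0.04,"wx":0,"wy":0,"wz":0,"grip":1},{"dx":0,"dy":0,"dz":-0.03,"wx":0,"wy":0,"wz":0,"grip":1},{"dx":0,"dy":0,"dz":-0.02,"wx":0,"wy":0,"wz":0,"grip":1},{"dx":0,"dy":0,"dz":-0.01,"wx":0,"wy":0,"wz":0,"grip":1},{"dx":0,"dy":0,"dz":-0.005,"wx":0,"wy":0,"wz":0,"grip":1},{"dx":0,"dy":0,"dz":-0.003,"wx":0,"wy":0,"wz":0,"grip":1},{"dx":0,"dy":0,"dz":0,"wx":0,"wy":0,"wz":0,"grip":1},{"dx":0,"dy":0,"dz":0,"wx":0,"wy":0,"wz":0,"grip":1}]'
```

```text
time_s: 5.0
ee_pos: [401.0, -305.0, 249.1]
ee_rot: [-179.9, 0.3, -4.4]
force: [0.2, 1.7, -3.6]
gripper_width: 55.4
time_s: 6.0
ee_pos: [404.6, -303.8, 84.8]
ee_rot: [179.9, -0.1, -4.1]
force: [0.0, 0.0, -2.7]
gripper_width: 55.9
```

```bash
python3 -m jog '[{"dx":0,"dy":0,"dz":-0.001,"wx":0,"wy":0,"wz":0,"grip":1},{"dx":0,"dy":0,"dz":0,"wx":0,"wy":0,"wz":0,"grip":1}]';python3 -m jog '[{"dx":0,"dy":0,"dz":-0.001,"wx":0,"wy":0,"wz":0,"grip":1},{"dx":0,"dy":0,"dz":0,"wx":0,"wy":0,"wz":0,"grip":1}]'
```

```text
time_s: 6.2
ee_pos: [404.3, -303.6, 83.4]
ee_rot: [180.0, -0.0, -4.1]
force: [-0.5, -0.2, -3.7]
gripper_width: 55.4
time_s: 6.4
ee_pos: [404.1, -303.4, 82.0]
ee_rot: [180.0, 0.0, -4.1]
force: [-0.2, 0.1, -2.7]
gripper_width: 55.8
```

```bash
python3 -m jog '[{"dx":0,"dy":0,"dz":-0.001,"wx":0,"wy":0,"wz":0,"grip":1},{"dx":0,"dy":0,"dz":0,"wx":0,"wy":0,"wz":0,"grip":1}]';python3 -m jog '[{"dx":0,"dy":0,"dz":-0.001,"wx":0,"wy":0,"wz":0,"grip":1},{"dx":0,"dy":0,"dz":0,"wx":0,"wy":0,"wz":0,"grip":1}]'
```

```text
time_s: 6.6
ee_pos: [404.3, -303.4, 81.6]
ee_rot: [180.0, -0.0, -4.1]
force: [-1.3, 1.0, 3.7]
gripper_width: 55.7
time_s: 6.8
ee_pos: [404.2, -303.0, 81.2]
ee_rot: [-180.0, -0.0, -4.2]
force: [-2.5, 3.1, 8.6]
gripper_width: 55.6
```

```bash
python3 -m jog '[{"dx":0,"dy":0,"dz":0,"wx":0,"wy":0,"wz":0,"grip":-1},{"dx":0,"dy":0,"dz":0,"wx":0,"wy":0,"wz":0,"grip":-1},{"dx":0,"dy":0,"dz":0,"wx":0,"wy":0,"wz":0,"grip":-1},{"dx":0,"dy":0,"dz":0,"wx":0,"wy":0,"wz":0,"grip":-1},{"dx":0,"dy":0,"dz":0,"wx":0,"wy":0,"wz":0,"grip":-1},{"dx":0,"dy":0,"dz":0.02,"wx":0,"wy":0,"wz":0,"grip":-1},{"dx":0,"dy":0,"dz":0.04,"wx":0,"wy":0,"wz":0,"grip":-1},{"dx":0,"dy":0,"dz":0.04,"wx":0,"wy":0,"wz":0,"grip":-1},{"dx":0,"dy":0,"dz":0.04,"wx":0,"wy":0,"wz":0,"grip":-1},{"dx":0,"dy":0,"dz":0.03,"wx":0,"wy":0,"wz":0,"grip":-1}]'
python3 -m jog '[{"dx":0.015,"dy":0.015,"dz":0,"wx":0,"wy":0,"wz":0,"grip":-1},{"dx":0.03,"dy":0.03,"dz":0,"wx":0,"wy":0,"wz":0,"grip":-1},{"dx":0.03,"dy":0.03,"dz":0,"wx":0,"wy":0,"wz":0,"grip":-1},{"dx":0.03,"dy":0.03,"dz":0,"wx":0,"wy":0,"wz":0,"grip":-1},{"dx":0.03,"dy":0.03,"dz":0,"wx":0,"wy":0,"wz":0,"grip":-1},{"dx":0.03,"dy":0.03,"dz":0,"wx":0,"wy":0,"wz":0,"grip":-1},{"dx":0.025,"dy":0.025,"dz":0,"wx":0,"wy":0,"wz":0,"grip":-1},{"dx":0.011,"dy":0.0135,"dz":0,"wx":0,"wy":0,"wz":0,"grip":-1},{"dx":0,"dy":0,"dz":0,"wx":0,"wy":0,"wz":0,"grip":-1},{"dx":0,"dy":0,"dz":0,"wx":0,"wy":0,"wz":0,"grip":-1}]'
```

```text
time_s: 7.8
ee_pos: [404.6, -303.8, 252.7]
ee_rot: [179.9, -0.1, -4.1]
force: [0.9, -0.4, -0.9]
gripper_width: 91.0
time_s: 8.8
ee_pos: [604.5, -100.4, 249.7]
ee_rot: [180.0, 0.1, -4.1]
force: [-0.5, -0.7, 1.0]
gripper_width: 91.4
```

```bash
python3 - <<'E'
from h import *
import cv2
c=env.get_calibration('wrist');print(env.state()['ee_pos'])
cv2.imwrite('pics/w3.png',env.grab_frame('wrist')[:330,:,::-1])
for n,X in dict(conical=(611.4,37.7,124),round=(605,-99.6,149),square=(404,-303.5,141),crucible=(620.5,-31,66)).items(): print(n,proj('wrist',X,c))
E
```

```text
[ 604.47291635 -100.42324917  249.68782161]
conical [156.2 238.5]
round [313.3 241.6]
square [515.5 406.9]
crucible [242.4 210.2]
```

View pics/w3.png

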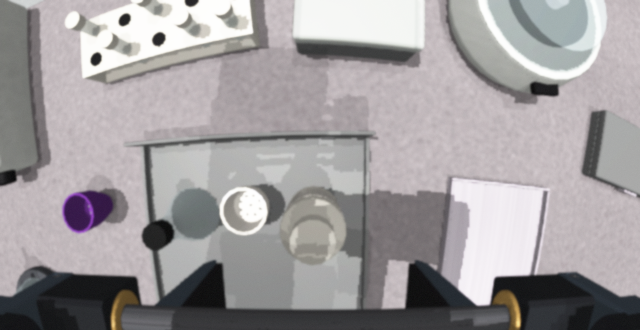

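Round cap at (313,241), crucible (244,210) and stopper (156,236) are all as predicted. Descending on the round bottle.

```bash
python3 -m jog '[{"dx":0,"dy":0,"dz":-0.03,"wx":0,"wy":0,"wz":0,"grip":-1},{"dx":0,"dy":0,"dz":-0.04,"wx":0,"wy":0,"wz":0,"grip":-1},{"dx":0,"dy":0,"dz":-0.04,"wx":0,"wy":0,"wz":0,"grip":-1},{"dx":0,"dy":0,"dz":-0.03,"wx":0,"wy":0,"wz":0,"grip":-1},{"dx":0,"dy":0,"dz":-0.02,"wx":0,"wy":0,"wz":0,"grip":-1},{"dx":0,"dy":0,"dz":-0.008,"wx":0,"wy":0,"wz":0,"grip":-1},{"dx":0,"dy":0,"dz":0,"wx":0,"wy":0,"wz":0,"grip":-1},{"dx":0,"dy":0,"dz":0,"wx":0,"wy":0,"wz":0,"grip":1},{"dx":0,"dy":0,"dz":0,"wx":0,"wy":0,"wz":0,"grip":1},{"dx":0,"dy":0,"dz":0,"wx":0,"wy":0,"wz":0,"grip":1}]' 25
python3 -m jog '[{"dx":0,"dy":0,"dz":0,"wx":0,"wy":0,"wz":0,"grip":1},{"dx":0,"dy":0,"dz":0,"wx":0,"wy":0,"wz":0,"grip":1},{"dx":0,"dy":0,"dz":0,"wx":0,"wy":0,"wz":0,"grip":1},{"dx":0,"dy":0,"dz":0,"wx":0,"wy":0,"wz":0,"grip":1},{"dx":0,"dy":0,"dz":0,"wx":0,"wy":0,"wz":0,"grip":1},{"dx":0,"dy":0,"dz":0,"wx":0,"wy":0,"wz":0,"grip":1}]'
```

```text
time_s: 9.85
ee_pos: [605.8, -100.1, 83.3]
ee_rot: [180.0, -0.1, -4.1]
force: [-0.0, 0.2, 0.9]
gripper_width: 69.9
time_s: 10.45
ee_pos: [605.5, -99.7, 82.5]
ee_rot: [-180.0, -0.1, -4.1]
force: [-0.1, 1.4, 5.7]
gripper_width: 57.1
```

```bash
python3 -m jog '[{"dx":0,"dy":0,"dz":0.005,"wx":0,"wy":0,"wz":0,"grip":1},{"dx":0,"dy":0,"dz":0.02,"wx":0,"wy":0,"wz":0,"grip":1},{"dx":0,"dy":0,"dz":0.035,"wx":0,"wy":0,"wz":0,"grip":1},{"dx":0,"dy":0,"dz":0.04,"wx":0,"wy":0,"wz":0,"grip":1},{"dx":0,"dy":0,"dz":0.04,"wx":0,"wy":0,"wz":0,"grip":1},{"dx":0,"dy":0,"dz":0.03,"wx":0,"wy":0,"wz":0,"grip":1},{"dx":0,"dy":0,"dz":0,"wx":0,"wy":0,"wz":0,"grip":1}]'
python3 -m jog '[{"dx":-0.007,"dy":-0.015,"dz":0,"wx":0,"wy":0,"wz":0,"grip":1},{"dx":-0.015,"dy":-0.028,"dz":0,"wx":0,"wy":0,"wz":0,"grip":1},{"dx":-0.018,"dy":-0.032,"dz":0,"wx":0,"wy":0,"wz":0,"grip":1},{"dx":-0.018,"dy":-0.032,"dz":0,"wx":0,"wy":0,"wz":0,"grip":1},{"dx":-0.018,"dy":-0.032,"dz":0,"wx":0,"wy":0,"wz":0,"grip":1},{"dx":-0.018,"dy":-0.032,"dz":0,"wx":0,"wy":0,"wz":0,"grip":1},{"dx":-0.016,"dy":-0.028,"dz":0,"wx":0,"wy":0,"wz":0,"grip":1},{"dx":-0.007,"dy":-0.014,"dz":0,"wx":0,"wy":0,"wz":0,"grip":1},{"dx":0,"dy":0,"dz":0,"wx":0,"wy":0,"wz":0,"grip":1}]'
python3 -m jog '[{"dx":0,"dy":0,"dz":-0.02,"wx":0,"wy":0,"wz":0,"grip":1},{"dx":0,"dy":0,"dz":-0.04,"wx":0,"wy":0,"wz":0,"grip":1},{"dx":0,"dy":0,"dz":-0.04,"wx":0,"wy":0,"wz":0,"grip":1},{"dx":0,"dy":0,"dz":-0.03,"wx":0,"wy":0,"wz":0,"grip":1},{"dx":0,"dy":0,"dz":-0.02,"wx":0,"wy":0,"wz":0,"grip":1},{"dx":0,"dy":0,"dz":-0.012,"wx":0,"wy":0,"wz":0,"grip":1},{"dx":0,"dy":0,"dz":-0.005,"wx":0,"wy":0,"wz":0,"grip":1},{"dx":0,"dy":0,"dz":-0.002,"wx":0,"wy":0,"wz":0,"grip":1},{"dx":0,"dy":0,"dz":-0.001,"wx":0,"wy":0,"wz":0,"grip":1},{"dx":0,"dy":0,"dz":0,"wx":0,"wy":0,"wz":0,"grip":1}]'
```

```text
time_s: 11.15
ee_pos: [607.1, -100.6, 256.2]
ee_rot: [179.9, -0.5, -4.1]
force: [1.0, -0.3, -2.0]
gripper_width: 56.9
time_s: 12.05
ee_pos: [485.9, -314.5, 249.6]
ee_rot: [-179.9, 0.2, -4.3]
force: [-0.2, 1.5, -2.4]
gripper_width: 57.0
time_s: 13.05
ee_pos: [488.7, -313.2, 82.9]
ee_rot: [179.9, -0.1, -4.1]
force: [-0.6, -0.4, -2.8]
gripper_width: 57.0
```

Now 1 mm steps down to contact, then open, lift and go to the conical flask at (611.4, 37.7).

```bash
python3 -m jog '[{"dx":0,"dy":0,"dz":-0.001,"wx":0,"wy":0,"wz":0,"grip":1},{"dx":0,"dy":0,"dz":0,"wx":0,"wy":0,"wz":0,"grip":1}]';python3 -m jog '[{"dx":0,"dy":0,"dz":-0.001,"wx":0,"wy":0,"wz":0,"grip":1},{"dx":0,"dy":0,"dz":0,"wx":0,"wy":0,"wz":0,"grip":1}]'
```

```text
time_s: 13.25
ee_pos: [488.4, -313.1, 81.6]
ee_rot: [180.0, -0.1, -4.1]
force: [1.3, -0.4, -1.8]
gripper_width: 57.4
time_s: 13.45
ee_pos: [488.7, -313.1, 81.5]
ee_rot: [180.0, -0.1, -4.1]
force: [-1.0, 1.3, 3.7]
gripper_width: 57.1
```

```bash
python3 -m jog '[{"dx":0,"dy":0,"dz":0,"wx":0,"wy":0,"wz":0,"grip":-1},{"dx":0,"dy":0,"dz":0,"wx":0,"wy":0,"wz":0,"grip":-1},{"dx":0,"dy":0,"dz":0,"wx":0,"wy":0,"wz":0,"grip":-1},{"dx":0,"dy":0,"dz":0,"wx":0,"wy":0,"wz":0,"grip":-1},{"dx":0,"dy":0,"dz":0,"wx":0,"wy":0,"wz":0,"grip":-1},{"dx":0,"dy":0,"dz":0.02,"wx":0,"wy":0,"wz":0,"grip":-1},{"dx":0,"dy":0,"dz":0.04,"wx":0,"wy":0,"wz":0,"grip":-1},{"dx":0,"dy":0,"dz":0.04,"wx":0,"wy":0,"wz":0,"grip":-1},{"dx":0,"dy":0,"dz":0.04,"wx":0,"wy":0,"wz":0,"grip":-1},{"dx":0,"dy":0,"dz":0.03,"wx":0,"wy":0,"wz":0,"grip":-1}]'
python3 -m jog '[{"dx":0.007,"dy":0.02,"dz":0,"wx":0,"wy":0,"wz":0,"grip":-1},{"dx":0.014,"dy":0.04,"dz":0,"wx":0,"wy":0,"wz":0,"grip":-1},{"dx":0.016,"dy":0.045,"dz":0,"wx":0,"wy":0,"wz":0,"grip":-1},{"dx":0.016,"dy":0.045,"dz":0,"wx":0,"wy":0,"wz":0,"grip":-1},{"dx":0.016,"dy":0.045,"dz":0,"wx":0,"wy":0,"wz":0,"grip":-1},{"dx":0.016,"dy":0.045,"dz":0,"wx":0,"wy":0,"wz":0,"grip":-1},{"dx":0.016,"dy":0.045,"dz":0,"wx":0,"wy":0,"wz":0,"grip":-1},{"dx":0.014,"dy":0.045,"dz":0,"wx":0,"wy":0,"wz":0,"grip":-1},{"dx":0.008,"dy":0.0205,"dz":0,"wx":0,"wy":0,"wz":0,"grip":-1},{"dx":0,"dy":0,"dz":0,"wx":0,"wy":0,"wz":0,"grip":-1}]'
python3 - <<'E'
from h import *
import cv2
c=env.get_calibration('wrist');print(env.state()['ee_pos'])
cv2.imwrite('pics/w4.png',env.grab_frame('wrist')[:330,:,::-1])
for n,X in dict(conical=(611.4,37.7,124),crucible=(620.5,-31,66)).items(): print(n,proj('wrist',X,c))
E
```

```text
time_s: 14.45
ee_pos: [488.6, -313.2, 252.8]
ee_rot: [179.9, -0.2, -4.1]
force: [1.1, -0.5, -0.7]
gripper_width: 91.1
time_s: 15.45
ee_pos: [611.8, 40.7, 249.3]
ee_rot: [-180.0, 0.0, -3.9]
force: [-1.1, -0.4, 0.4]
gripper_width: 91.2
[611.78523584  40.69493417 249.33461537]
conical [318.4 235.1]
crucible [387.6 208. ]
```

View pics/w4.png

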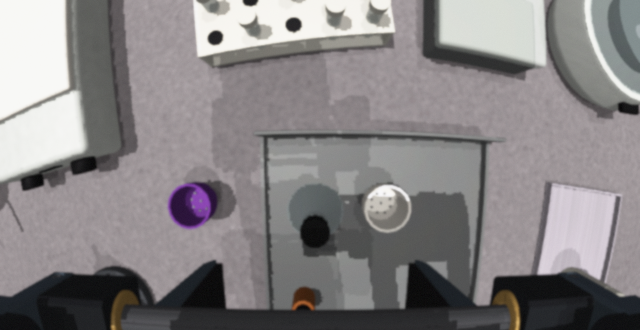

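Stopper at (315,231), under the jaws within ~2 mm. Descending to TCP z≈84 on the neck.

```bash
python3 -m jog '[{"dx":0.001,"dy":0,"dz":-0.03,"wx":0,"wy":0,"wz":0,"grip":-1},{"dx":0,"dy":0,"dz":-0.04,"wx":0,"wy":0,"wz":0,"grip":-1},{"dx":0,"dy":0,"dz":-0.04,"wx":0,"wy":0,"wz":0,"grip":-1},{"dx":0,"dy":0,"dz":-0.03,"wx":0,"wy":0,"wz":0,"grip":-1},{"dx":0,"dy":0,"dz":-0.02,"wx":0,"wy":0,"wz":0,"grip":-1},{"dx":0,"dy":0,"dz":-0.005,"wx":0,"wy":0,"wz":0,"grip":-1},{"dx":0,"dy":0,"dz":0,"wx":0,"wy":0,"wz":0,"grip":-1},{"dx":0,"dy":0,"dz":0,"wx":0,"wy":0,"wz":0,"grip":1},{"dx":0,"dy":0,"dz":0,"wx":0,"wy":0,"wz":0,"grip":1},{"dx":0,"dy":0,"dz":0,"wx":0,"wy":0,"wz":0,"grip":1}]' 20
python3 -m jog '[{"dx":0,"dy":0,"dz":0,"wx":0,"wy":0,"wz":0,"grip":1},{"dx":0,"dy":0,"dz":0,"wx":0,"wy":0,"wz":0,"grip":1},{"dx":0,"dy":0,"dz":0,"wx":0,"wy":0,"wz":0,"grip":1},{"dx":0,"dy":0,"dz":0,"wx":0,"wy":0,"wz":0,"grip":1},{"dx":0,"dy":0,"dz":0,"wx":0,"wy":0,"wz":0,"grip":1},{"dx":0,"dy":0,"dz":0,"wx":0,"wy":0,"wz":0,"grip":1},{"dx":0,"dy":0,"dz":0,"wx":0,"wy":0,"wz":0,"grip":1},{"dx":0,"dy":0,"dz":0,"wx":0,"wy":0,"wz":0,"grip":1}]'
```

```text
time_s: 16.5
ee_pos: [612.8, 37.5, 86.3]
ee_rot: [-180.0, -0.1, -4.1]
force: [0.8, -0.5, 0.2]
gripper_width: 69.8
time_s: 17.3
ee_pos: [611.8, 37.5, 84.6]
ee_rot: [180.0, 0.1, -4.1]
force: [0.3, -0.2, -2.4]
gripper_width: 24.5
```

```bash
python3 -m jog '[{"dx":0,"dy":0,"dz":0.005,"wx":0,"wy":0,"wz":0,"grip":1},{"dx":0,"dy":0,"dz":0.02,"wx":0,"wy":0,"wz":0,"grip":1},{"dx":0,"dy":0,"dz":0.035,"wx":0,"wy":0,"wz":0,"grip":1},{"dx":0,"dy":0,"dz":0.04,"wx":0,"wy":0,"wz":0,"grip":1},{"dx":0,"dy":0,"dz":0.04,"wx":0,"wy":0,"wz":0,"grip":1},{"dx":0,"dy":0,"dz":0.03,"wx":0,"wy":0,"wz":0,"grip":1},{"dx":0,"dy":0,"dz":0,"wx":0,"wy":0,"wz":0,"grip":1}]'
python3 -m jog '[{"dx":-0.002,"dy":-0.02,"dz":0,"wx":0,"wy":0,"wz":0,"grip":1},{"dx":-0.004,"dy":-0.035,"dz":0,"wx":0,"wy":0,"wz":0,"grip":1},{"dx":-0.005,"dy":-0.045,"dz":0,"wx":0,"wy":0,"wz":0,"grip":1},{"dx":-0.005,"dy":-0.045,"dz":0,"wx":0,"wy":0,"wz":0,"grip":1},{"dx":-0.005,"dy":-0.045,"dz":0,"wx":0,"wy":0,"wz":0,"grip":1},{"dx":-0.005,"dy":-0.045,"dz":0,"wx":0,"wy":0,"wz":0,"grip":1},{"dx":-0.005,"dy":-0.045,"dz":0,"wx":0,"wy":0,"wz":0,"grip":1},{"dx":-0.005,"dy":-0.04,"dz":0,"wx":0,"wy":0,"wz":0,"grip":1},{"dx":-0.003,"dy":-0.028,"dz":0,"wx":0,"wy":0,"wz":0,"grip":1},{"dx":-0.001,"dy":-0.0125,"dz":0,"wx":0,"wy":0,"wz":0,"grip":1}]'
python3 -m jog '[{"dx":0,"dy":0,"dz":-0.02,"wx":0,"wy":0,"wz":0,"grip":1},{"dx":0,"dy":0,"dz":-0.04,"wx":0,"wy":0,"wz":0,"grip":1},{"dx":0,"dy":0,"dz":-0.04,"wx":0,"wy":0,"wz":0,"grip":1},{"dx":0,"dy":0,"dz":-0.03,"wx":0,"wy":0,"wz":0,"grip":1},{"dx":0,"dy":0,"dz":-0.02,"wx":0,"wy":0,"wz":0,"grip":1},{"dx":0,"dy":0,"dz":-0.012,"wx":0,"wy":0,"wz":0,"grip":1},{"dx":0,"dy":0,"dz":-0.005,"wx":0,"wy":0,"wz":0,"grip":1},{"dx":0,"dy":0,"dz":-0.002,"wx":0,"wy":0,"wz":0,"grip":1},{"dx":0,"dy":0,"dz":0,"wx":0,"wy":0,"wz":0,"grip":1},{"dx":0,"dy":0,"dz":0,"wx":0,"wy":0,"wz":0,"grip":1}]'
```

```text
time_s: 18.0
ee_pos: [614.6, 37.7, 260.7]
ee_rot: [-179.9, -0.6, -4.1]
force: [0.3, 0.4, -1.3]
gripper_width: 24.7
time_s: 19.0
ee_pos: [570.8, -325.3, 253.0]
ee_rot: [-180.0, 0.2, -4.3]
force: [0.9, 1.1, -1.4]
gripper_width: 24.7
time_s: 20.0
ee_pos: [572.8, -323.2, 87.2]
ee_rot: [179.9, -0.1, -4.1]
force: [0.1, -0.3, -2.0]
gripper_width: 24.6
```

```bash
python3 -m jog '[{"dx":0,"dy":0,"dz":-0.001,"wx":0,"wy":0,"wz":0,"grip":1},{"dx":0,"dy":0,"dz":0,"wx":0,"wy":0,"wz":0,"grip":1}]';python3 -m jog '[{"dx":0,"dy":0,"dz":-0.001,"wx":0,"wy":0,"wz":0,"grip":1},{"dx":0,"dy":0,"dz":0,"wx":0,"wy":0,"wz":0,"grip":1}]'
```

```text
time_s: 20.2
ee_pos: [572.3, -323.1, 85.5]
ee_rot: [180.0, -0.0, -4.1]
force: [-0.4, 0.2, -2.7]
gripper_width: 24.6
time_s: 20.4
ee_pos: [572.1, -322.9, 83.9]
ee_rot: [180.0, 0.0, -4.1]
force: [0.2, 0.1, -0.7]
gripper_width: 24.6
```

```bash
python3 -m jog '[{"dx":0,"dy":0,"dz":-0.001,"wx":0,"wy":0,"wz":0,"grip":1},{"dx":0,"dy":0,"dz":0,"wx":0,"wy":0,"wz":0,"grip":1}]'
```

```text
time_s: 20.6
ee_pos: [572.2, -323.0, 83.5]
ee_rot: [180.0, -0.0, -4.1]
force: [-1.1, 0.2, 1.4]
gripper_width: 24.6
```

```bash
python3 -m jog '[{"dx":0,"dy":0,"dz":0,"wx":0,"wy":0,"wz":0,"grip":-1},{"dx":0,"dy":0,"dz":0,"wx":0,"wy":0,"wz":0,"grip":-1},{"dx":0,"dy":0,"dz":0,"wx":0,"wy":0,"wz":0,"grip":-1},{"dx":0,"dy":0,"dz":0,"wx":0,"wy":0,"wz":0,"grip":-1},{"dx":0,"dy":0,"dz":0,"wx":0,"wy":0,"wz":0,"grip":-1},{"dx":0,"dy":0,"dz":0.02,"wx":0,"wy":0,"wz":0,"grip":-1},{"dx":0,"dy":0,"dz":0.04,"wx":0,"wy":0,"wz":0,"grip":-1},{"dx":0,"dy":0,"dz":0.04,"wx":0,"wy":0,"wz":0,"grip":-1},{"dx":0,"dy":0,"dz":0.04,"wx":0,"wy":0,"wz":0,"grip":-1},{"dx":0,"dy":0,"dz":0.02,"wx":0,"wy":0,"wz":0,"grip":-1}]'
python3 -m jog '[{"dx":0.004,"dy":0.022,"dz":0,"wx":0,"wy":0,"wz":0,"grip":-1},{"dx":0.006,"dy":0.04,"dz":0,"wx":0,"wy":0,"wz":0,"grip":-1},{"dx":0.007,"dy":0.042,"dz":0,"wx":0,"wy":0,"wz":0,"grip":-1},{"dx":0.007,"dy":0.042,"dz":0,"wx":0,"wy":0,"wz":0,"grip":-1},{"dx":0.007,"dy":0.042,"dz":0,"wx":0,"wy":0,"wz":0,"grip":-1},{"dx":0.007,"dy":0.042,"dz":0,"wx":0,"wy":0,"wz":0,"grip":-1},{"dx":0.006,"dy":0.037,"dz":0,"wx":0,"wy":0,"wz":0,"grip":-1},{"dx":0.004,"dy":0.025,"dz":0,"wx":0,"wy":0,"wz":0,"grip":-1},{"dx":0,"dy":0,"dz":0,"wx":0,"wy":0,"wz":0,"grip":-1},{"dx":0,"dy":0,"dz":0,"wx":0,"wy":0,"wz":0,"grip":-1}]'
python3 - <<'E'
from h import *
import cv2
c=env.get_calibration('wrist');print(env.state()['ee_pos'])
w=env.grab_frame('wrist')[:330,:,::-1]; s=env.grab_frame('scene')[:,:,::-1]
cv2.imwrite('pics/w5.png',np.vstack([w,cv2.resize(s[140:310,180:360],(285,270)) if 0 else cv2.copyMakeBorder(cv2.resize(s[150:285,180:400],(440,270)),0,0,0,200,0)]))
for n,X in dict(crucible=(620.5,-31,66),steelc=(572,-323,123),r=(488,-313,148)).items(): print(n,proj('wrist',X,c))
E
```

```text
time_s: 21.6
ee_pos: [573.3, -323.6, 247.5]
ee_rot: [179.8, -0.3, -4.1]
force: [-0.4, -0.2, 1.3]
gripper_width: 90.9
time_s: 22.6
ee_pos: [620.1, -30.8, 242.9]
ee_rot: [180.0, 0.0, -4.1]
force: [-0.2, -1.0, -0.3]
gripper_width: 91.5
[620.06756127 -30.76085813 242.90614312]
crucible [314.7 222.1]
steelc [599.8 263.5]
r [592.8 347.5]
```

View pics/w5.png

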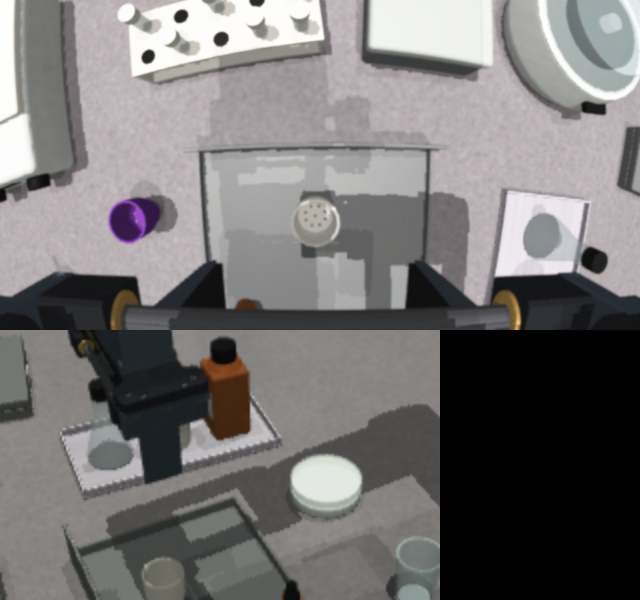

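Crucible rim at (316,222), as predicted. The bottles look upright in the steel tray, though the round one is mostly hidden behind the gripper. Taking the crucible: down 208 mm to TCP z≈35.

```bash
python3 -m jog '[{"dx":0,"dy":-0.001,"dz":-0.03,"wx":0,"wy":0,"wz":0,"grip":-1},{"dx":0,"dy":0,"dz":-0.04,"wx":0,"wy":0,"wz":0,"grip":-1},{"dx":0,"dy":0,"dz":-0.04,"wx":0,"wy":0,"wz":0,"grip":-1},{"dx":0,"dy":0,"dz":-0.04,"wx":0,"wy":0,"wz":0,"grip":-1},{"dx":0,"dy":0,"dz":-0.03,"wx":0,"wy":0,"wz":0,"grip":-1},{"dx":0,"dy":0,"dz":-0.02,"wx":0,"wy":0,"wz":0,"grip":-1},{"dx":0,"dy":0,"dz":-0.008,"wx":0,"wy":0,"wz":0,"grip":-1},{"dx":0,"dy":0,"dz":0,"wx":0,"wy":0,"wz":0,"grip":-1},{"dx":0,"dy":0,"dz":0,"wx":0,"wy":0,"wz":0,"grip":0.3},{"dx":0,"dy":0,"dz":0,"wx":0,"wy":0,"wz":0,"grip":1}]' 12
python3 -m jog '[{"dx":0,"dy":0,"dz":0,"wx":0,"wy":0,"wz":0,"grip":1},{"dx":0,"dy":0,"dz":0,"wx":0,"wy":0,"wz":0,"grip":1},{"dx":0,"dy":0,"dz":0,"wx":0,"wy":0,"wz":0,"grip":1},{"dx":0,"dy":0,"dz":0,"wx":0,"wy":0,"wz":0,"grip":1},{"dx":0,"dy":0,"dz":0,"wx":0,"wy":0,"wz":0,"grip":1},{"dx":0,"dy":0,"dz":0,"wx":0,"wy":0,"wz":0,"grip":1},{"dx":0,"dy":0,"dz":0,"wx":0,"wy":0,"wz":0,"grip":1},{"dx":0,"dy":0,"dz":0,"wx":0,"wy":0,"wz":0,"grip":1}]'
```

```text
time_s: 23.7
ee_pos: [621.3, -32.3, 36.6]
ee_rot: [180.0, -0.2, -4.2]
force: [-0.2, -0.4, -0.2]
gripper_width: 78.1
time_s: 24.5
ee_pos: [620.3, -31.8, 35.2]
ee_rot: [-180.0, -0.0, -4.1]
force: [-0.6, 1.5, 2.4]
gripper_width: 46.2
```

```bash
python3 -m jog '[{"dx":0,"dy":0,"dz":0.005,"wx":0,"wy":0,"wz":0,"grip":1},{"dx":0,"dy":0,"dz":0.02,"wx":0,"wy":0,"wz":0,"grip":1},{"dx":0,"dy":0,"dz":0.03,"wx":0,"wy":0,"wz":0,"grip":1},{"dx":0,"dy":0,"dz":0.035,"wx":0,"wy":0,"wz":0,"grip":1},{"dx":0,"dy":0,"dz":0.04,"wx":0,"wy":0,"wz":0,"grip":1},{"dx":0,"dy":0,"dz":0.04,"wx":0,"wy":0,"wz":0,"grip":1},{"dx":0,"dy":0,"dz":0.03,"wx":0,"wy":0,"wz":0,"grip":1},{"dx":0,"dy":0,"dz":0.015,"wx":0,"wy":0,"wz":0,"grip":1},{"dx":0,"dy":0,"dz":0,"wx":0,"wy":0,"wz":0,"grip":1}]'
python3 -m jog '[{"dx":-0.004,"dy":0.015,"dz":0,"wx":0,"wy":0,"wz":0,"grip":1},{"dx":-0.01,"dy":0.03,"dz":0,"wx":0,"wy":0,"wz":0,"grip":1},{"dx":-0.013,"dy":0.04,"dz":0,"wx":0,"wy":0,"wz":0,"grip":1},{"dx":-0.013,"dy":0.04,"dz":0,"wx":0,"wy":0,"wz":0,"grip":1},{"dx":-0.013,"dy":0.04,"dz":0,"wx":0,"wy":0,"wz":0,"grip":1},{"dx":-0.013,"dy":0.04,"dz":0,"wx":0,"wy":0,"wz":0,"grip":1},{"dx":-0.013,"dy":0.04,"dz":0,"wx":0,"wy":0,"wz":0,"grip":1},{"dx":-0.013,"dy":0.04,"dz":0,"wx":0,"wy":0,"wz":0,"grip":1},{"dx":-0.012,"dy":0.037,"dz":0,"wx":0,"wy":0,"wz":0,"grip":1},{"dx":-0.0065,"dy":0.02,"dz":0,"wx":0,"wy":0,"wz":0,"grip":1}]'
python3 -m jog '[{"dx":0,"dy":0,"dz":0,"wx":0,"wy":0,"wz":0,"grip":1},{"dx":0,"dy":0,"dz":0,"wx":0,"wy":0,"wz":0,"grip":1},{"dx":0,"dy":0,"dz":0,"wx":0,"wy":0,"wz":0,"grip":1}]'
python3 - <<'E'
from h import *
import cv2
c=env.get_calibration('wrist');print(env.state()['ee_pos'])
w=env.grab_frame('wrist')[:,:,::-1]; s=env.grab_frame('scene')[:,:,::-1]
cv2.imwrite('pics/s6.png',np.hstack([cv2.resize(s[250:400,330:480],(480,480)),cv2.resize(w[60:300,200:440],(320,320)) if 0 else w[100:580,160:480] if 0 else cv2.copyMakeBorder(w[100:480,160:480],0,100,0,0,0)]))
print(proj('wrist',(509.7,310,165),c),proj('scene',(509.7,310,165)))
for z in (219,281): print(z,proj('scene',(509.7,310.1,z)))
E
```

```text
time_s: 25.4
ee_pos: [621.2, -32.2, 252.9]
ee_rot: [180.0, -0.3, -4.1]
force: [0.3, -0.2, -0.7]
gripper_width: 46.1
time_s: 26.4
ee_pos: [506.6, 313.1, 247.7]
ee_rot: [179.9, 0.3, -4.0]
force: [0.1, 0.1, 0.1]
gripper_width: 46.1
time_s: 26.7
ee_pos: [509.3, 309.2, 249.1]
ee_rot: [179.9, 0.1, -4.2]
force: [0.3, -0.0, -1.9]
gripper_width: 46.5
[509.29254448 309.24798197 249.05386862]
[313.2 247.5] [403.6 338.3]
219 [408.  318.3]
281 [413.6 292.6]
```

View pics/s6.png

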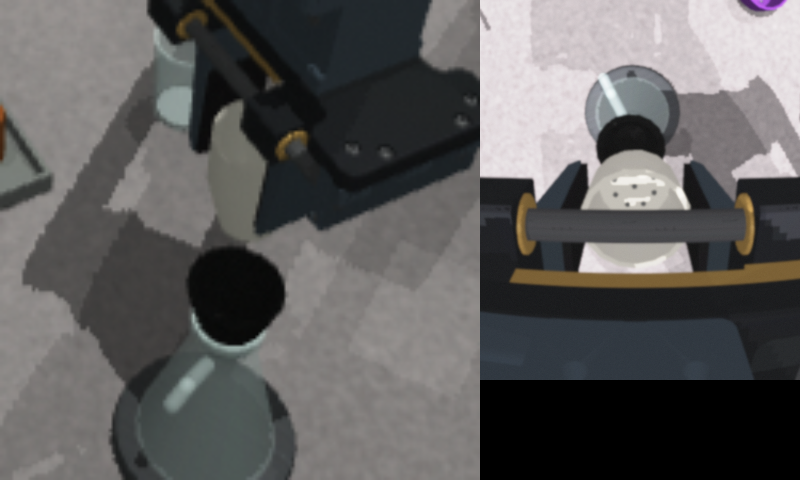

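The crucible hangs upright in the jaws: underside ~(405,324) in the scene, rim centred at column 315 in the wrist view. Lowering toward the collar mouth, with a check of the rim's predicted pixel.

```bash
python3 - <<'E'
from h import *
p=env.state()['ee_pos'];print(p,proj('wrist',p+[0,0,31]),proj('wrist',p+[3,0,31]))
E
python3 -m jog '[{"dx":0,"dy":0.0005,"dz":-0.015,"wx":0,"wy":0,"wz":0,"grip":1},{"dx":0,"dy":0,"dz":-0.02,"wx":0,"wy":0,"wz":0,"grip":1},{"dx":0,"dy":0,"dz":-0.015,"wx":0,"wy":0,"wz":0,"grip":1},{"dx":0,"dy":0,"dz":-0.01,"wx":0,"wy":0,"wz":0,"grip":1},{"dx":0,"dy":0,"dz":-0.005,"wx":0,"wy":0,"wz":0,"grip":1},{"dx":0,"dy":0,"dz":0,"wx":0,"wy":0,"wz":0,"grip":1},{"dx":0,"dy":0,"dz":0,"wx":0,"wy":0,"wz":0,"grip":1}]'
```

```text
[509.78236723 309.04592841 249.59728498] [314.1 320.6] [313.6 314.1]
time_s: 27.5
ee_pos: [510.1, 310.7, 185.7]
ee_rot: [-180.0, -0.1, -4.2]
force: [0.6, 0.5, -0.8]
gripper_width: 46.1
```

```bash
python3 -m jog '[{"dx":0,"dy":0,"dz":-0.002,"wx":0,"wy":0,"wz":0,"grip":1},{"dx":0,"dy":0,"dz":-0.001,"wx":0,"wy":0,"wz":0,"grip":1},{"dx":0,"dy":0,"dz":0,"wx":0,"wy":0,"wz":0,"grip":1}]'; python3 -m jog '[{"dx":0,"dy":0,"dz":-0.001,"wx":0,"wy":0,"wz":0,"grip":1},{"dx":0,"dy":0,"dz":-0.001,"wx":0,"wy":0,"wz":0,"grip":1},{"dx":0,"dy":0,"dz":0,"wx":0,"wy":0,"wz":0,"grip":1}]'
python3 - <<'E'
from h import *
import cv2
w=env.grab_frame('wrist')[:,:,::-1]
cv2.imwrite('pics/w7.png',cv2.resize(w[150:400,190:440],(600,600)))
p=env.state()['ee_pos'];print((proj('wrist',p+[0,0,31])-[190,150])*2.4,(proj('wrist',[509.7,310,165])-[190,150])*2.4)
E
```

```text
time_s: 27.8
ee_pos: [509.6, 310.7, 182.1]
ee_rot: [-180.0, -0.0, -4.1]
force: [-0.1, -0.9, -0.7]
gripper_width: 46.1
time_s: 28.1
ee_pos: [509.6, 310.7, 179.9]
ee_rot: [180.0, 0.0, -4.1]
force: [-0.1, -0.9, -0.9]
gripper_width: 46.2
[297.6  409.68] [301.2 316.8]
```

View pics/w7.png

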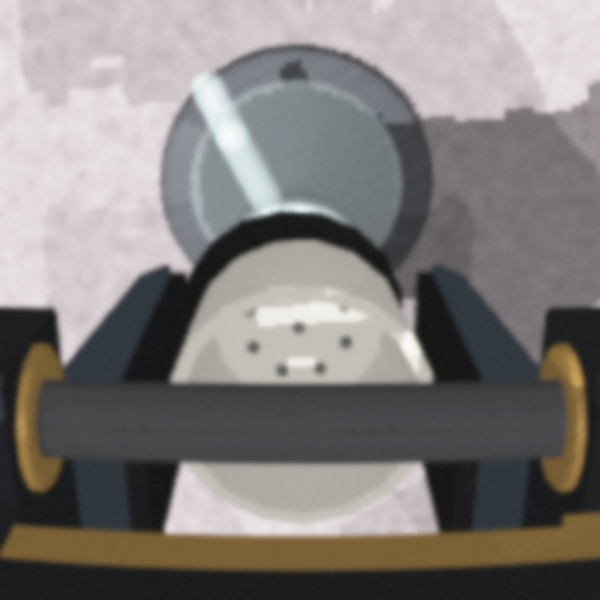

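The crucible's base is inside the collar; the rim centre at ~(300,404) in the crop is within 1 mm of the prediction. Continuing in 1 mm steps under force watch.

```bash
for i in 1 2 3; do python3 -m jog '[{"dx":0,"dy":0,"dz":-0.001,"wx":0,"wy":0,"wz":0,"grip":1},{"dx":0,"dy":0,"dz":0,"wx":0,"wy":0,"wz":0,"grip":1}]' | grep -E "pos|force"; done
```

```text
ee_pos: [509.7, 310.8, 179.0]
force: [-0.2, 0.5, 0.6]
ee_pos: [509.7, 310.9, 178.1]
force: [-0.1, 0.8, 0.8]
ee_pos: [509.7, 311.0, 177.2]
force: [-0.1, 1.8, 1.7]
```

```bash
for i in 1 2; do python3 -m jog '[{"dx":0,"dy":0.0005,"dz":-0.001,"wx":0,"wy":0,"wz":0,"grip":1},{"dx":0,"dy":0,"dz":0,"wx":0,"wy":0,"wz":0,"grip":1}]' | grep -E "pos|force"; done
```

```text
ee_pos: [509.6, 311.4, 176.0]
force: [-0.6, 1.5, 1.4]
ee_pos: [509.6, 311.7, 174.9]
force: [-0.5, 1.5, 1.9]
```

```bash
for i in 1 2; do python3 -m jog '[{"dx":0,"dy":0.0005,"dz":-0.001,"wx":0,"wy":0,"wz":0,"grip":1},{"dx":0,"dy":0,"dz":0,"wx":0,"wy":0,"wz":0,"grip":1}]' | grep -E "pos|force"; done
```

```text
ee_pos: [509.7, 311.8, 174.1]
force: [-0.3, 1.1, 3.4]
ee_pos: [509.7, 312.0, 173.2]
force: [-0.7, -1.7, 5.9]
```

Seated with about 6 N of push. Releasing and lifting.

```bash
python3 -m jog '[{"dx":0,"dy":0,"dz":0,"wx":0,"wy":0,"wz":0,"grip":-1},{"dx":0,"dy":0,"dz":0,"wx":0,"wy":0,"wz":0,"grip":-1},{"dx":0,"dy":0,"dz":0,"wx":0,"wy":0,"wz":0,"grip":-1},{"dx":0,"dy":0,"dz":0,"wx":0,"wy":0,"wz":0,"grip":-1},{"dx":0,"dy":0,"dz":0,"wx":0,"wy":0,"wz":0,"grip":-1},{"dx":0,"dy":0,"dz":0,"wx":0,"wy":0,"wz":0,"grip":-1},{"dx":0,"dy":0,"dz":0.015,"wx":0,"wy":0,"wz":0,"grip":-1},{"dx":0,"dy":0,"dz":0.03,"wx":0,"wy":0,"wz":0,"grip":-1},{"dx":0,"dy":0,"dz":0.035,"wx":0,"wy":0,"wz":0,"grip":-1},{"dx":0,"dy":0,"dz":0.02,"wx":0,"wy":0,"wz":0,"grip":-1}]'
python3 -m jog '[{"dx":0.005,"dy":-0.04,"dz":0,"wx":0,"wy":0,"wz":0,"grip":-1},{"dx":0.005,"dy":-0.045,"dz":0,"wx":0,"wy":0,"wz":0,"grip":-1},{"dx":0.005,"dy":-0.045,"dz":0,"wx":0,"wy":0,"wz":0,"grip":-1},{"dx":0.005,"dy":-0.045,"dz":0,"wx":0,"wy":0,"wz":0,"grip":-1},{"dx":0.005,"dy":-0.045,"dz":0,"wx":0,"wy":0,"wz":0,"grip":-1},{"dx":0.005,"dy":-0.045,"dz":0,"wx":0,"wy":0,"wz":0,"grip":-1},{"dx":0.005,"dy":-0.045,"dz":0,"wx":0,"wy":0,"wz":0,"grip":-1},{"dx":0.005,"dy":-0.045,"dz":0,"wx":0,"wy":0,"wz":0,"grip":-1},{"dx":0.005,"dy":-0.045,"dz":0,"wx":0,"wy":0,"wz":0,"grip":-1},{"dx":0.005,"dy":-0.045,"dz":0,"wx":0,"wy":0,"wz":0,"grip":-1}]'
python3 - <<'E'
from h import *
import cv2
s=env.grab_frame('scene')[:,:,::-1];t=env.grab_frame('top')[:,:,::-1]
cv2.imwrite('pics/top8.png',t)
im=np.zeros((560,800,3),np.uint8)
im[:300,:300]=cv2.resize(s[280:430,340:490],(300,300)); im[:300,310:610]=cv2.resize(t[190:290,120:220],(300,300))
im[310:560,:500]=cv2.resize(t[160:340,360:][:, :280],(500,250)) if 0 else cv2.resize(t[180:340,300:620],(500,250))
cv2.imwrite('pics/c8.png',im)
for z in (143,145,207): print(z,(proj('scene',(509.7,310.1,z))-[340,280])*2,(proj('top',(509.7,310.1,z))-[120,190])*3+[310,0])
E
```

```text
time_s: 30.55
ee_pos: [510.4, 313.1, 275.9]
ee_rot: [-179.9, -0.2, -4.1]
force: [-0.4, 0.1, 0.7]
gripper_width: 91.4
time_s: 31.55
ee_pos: [559.5, -134.3, 273.2]
ee_rot: [180.0, -0.0, -4.1]
force: [0.9, 0.3, 0.2]
gripper_width: 91.3
143 [123.8 131.8] [426.4 150.9]
145 [124.2 130.4] [425.2 150.3]
207 [134.   85.8] [388.3 132.6]
```

View pics/c8.png

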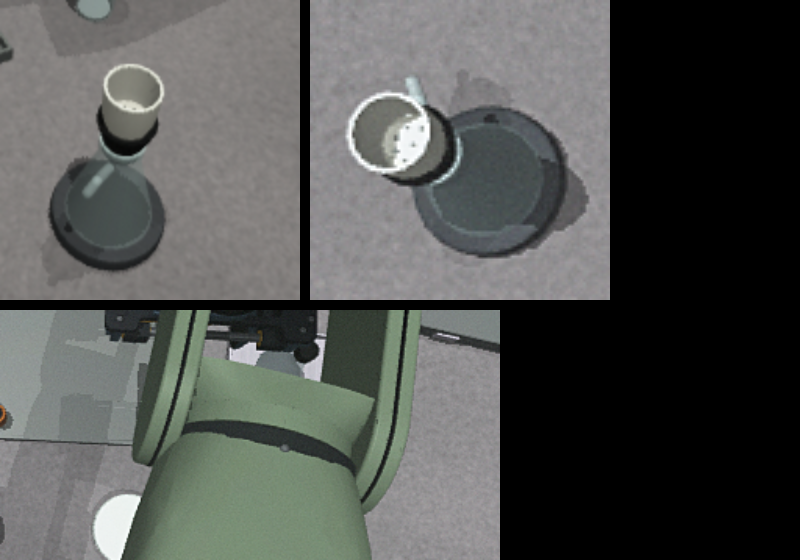

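The crucible rim in scene (133,86) and top (389,131) sits on the predictions (134,86) and (388,133), so it is straight and home. Now I'll fetch the conical flask, first moving above it.

```bash
python3 -m jog '[{"dx":0.002,"dy":-0.02,"dz":0,"wx":0,"wy":0,"wz":0,"grip":-1},{"dx":0.0025,"dy":-0.04,"dz":0,"wx":0,"wy":0,"wz":0,"grip":-1},{"dx":0.0025,"dy":-0.04,"dz":0,"wx":0,"wy":0,"wz":0,"grip":-1},{"dx":0.0025,"dy":-0.04,"dz":0,"wx":0,"wy":0,"wz":0,"grip":-1},{"dx":0.002,"dy":-0.03,"dz":0,"wx":0,"wy":0,"wz":0,"grip":-1},{"dx":0.001,"dy":-0.02,"dz":0,"wx":0,"wy":0,"wz":0,"grip":-1},{"dx":0,"dy":0,"dz":0,"wx":0,"wy":0,"wz":0,"grip":-1},{"dx":0,"dy":0,"dz":0,"wx":0,"wy":0,"wz":0,"grip":-1},{"dx":0,"dy":0,"dz":0,"wx":0,"wy":0,"wz":0,"grip":-1}]'
```

```text
time_s: 32.55
ee_pos: [572.3, -320.8, 273.2]
ee_rot: [-180.0, 0.0, -4.1]
force: [0.2, 0.2, -0.2]
gripper_width: 91.1
```

```bash
python3 -m jog '[{"dx":0,"dy":-0.002,"dz":-0.03,"wx":0,"wy":0,"wz":0,"grip":-1},{"dx":0,"dy":0,"dz":-0.04,"wx":0,"wy":0,"wz":0,"grip":-1},{"dx":0,"dy":0,"dz":-0.04,"wx":0,"wy":0,"wz":0,"grip":-1},{"dx":0,"dy":0,"dz":-0.04,"wx":0,"wy":0,"wz":0,"grip":-1},{"dx":0,"dy":0,"dz":-0.025,"wx":0,"wy":0,"wz":0,"grip":-1},{"dx":0,"dy":0,"dz":-0.014,"wx":0,"wy":0,"wz":0,"grip":-1},{"dx":0,"dy":0,"dz":0,"wx":0,"wy":0,"wz":0,"grip":0},{"dx":0,"dy":0,"dz":0,"wx":0,"wy":0,"wz":0,"grip":1},{"dx":0,"dy":0,"dz":0,"wx":0,"wy":0,"wz":0,"grip":1},{"dx":0,"dy":0,"dz":0,"wx":0,"wy":0,"wz":0,"grip":1}]' 20
python3 -m jog '[{"dx":0,"dy":0,"dz":0,"wx":0,"wy":0,"wz":0,"grip":1},{"dx":0,"dy":0,"dz":0,"wx":0,"wy":0,"wz":0,"grip":1},{"dx":0,"dy":0,"dz":0,"wx":0,"wy":0,"wz":0,"grip":1},{"dx":0,"dy":0,"dz":0,"wx":0,"wy":0,"wz":0,"grip":1},{"dx":0,"dy":0,"dz":0,"wx":0,"wy":0,"wz":0,"grip":1},{"dx":0,"dy":0,"dz":0,"wx":0,"wy":0,"wz":0,"grip":1},{"dx":0,"dy":0,"dz":0,"wx":0,"wy":0,"wz":0,"grip":1},{"dx":0,"dy":0,"dz":0,"wx":0,"wy":0,"wz":0,"grip":1}]'
```

```text
time_s: 33.55
ee_pos: [573.0, -324.8, 85.8]
ee_rot: [179.9, -0.2, -4.1]
force: [0.4, 0.3, 0.5]
gripper_width: 61.7
time_s: 34.35
ee_pos: [572.0, -324.3, 83.8]
ee_rot: [-180.0, 0.0, -4.1]
force: [-0.7, 1.0, -1.0]
gripper_width: 24.0
```

```bash
python3 -m jog '[{"dx":0,"dy":0,"dz":0.005,"wx":0,"wy":0,"wz":0,"grip":1},{"dx":0,"dy":0,"dz":0.02,"wx":0,"wy":0,"wz":0,"grip":1},{"dx":0,"dy":0,"dz":0.035,"wx":0,"wy":0,"wz":0,"grip":1},{"dx":0,"dy":0,"dz":0.04,"wx":0,"wy":0,"wz":0,"grip":1},{"dx":0,"dy":0,"dz":0.04,"wx":0,"wy":0,"wz":0,"grip":1},{"dx":0,"dy":0,"dz":0.03,"wx":0,"wy":0,"wz":0,"grip":1},{"dx":0,"dy":0,"dz":0,"wx":0,"wy":0,"wz":0,"grip":1}]'
python3 -m jog '[{"dx":0.002,"dy":0.02,"dz":0,"wx":0,"wy":0,"wz":0,"grip":1},{"dx":0.004,"dy":0.035,"dz":0,"wx":0,"wy":0,"wz":0,"grip":1},{"dx":0.005,"dy":0.045,"dz":0,"wx":0,"wy":0,"wz":0,"grip":1},{"dx":0.005,"dy":0.045,"dz":0,"wx":0,"wy":0,"wz":0,"grip":1},{"dx":0.005,"dy":0.045,"dz":0,"wx":0,"wy":0,"wz":0,"grip":1},{"dx":0.005,"dy":0.045,"dz":0,"wx":0,"wy":0,"wz":0,"grip":1},{"dx":0.005,"dy":0.045,"dz":0,"wx":0,"wy":0,"wz":0,"grip":1},{"dx":0.005,"dy":0.04,"dz":0,"wx":0,"wy":0,"wz":0,"grip":1},{"dx":0.003,"dy":0.028,"dz":0,"wx":0,"wy":0,"wz":0,"grip":1},{"dx":0.001,"dy":0.014,"dz":0,"wx":0,"wy":0,"wz":0,"grip":1}]'
python3 -m jog '[{"dx":0,"dy":0,"dz":-0.02,"wx":0,"wy":0,"wz":0,"grip":1},{"dx":0,"dy":0,"dz":-0.04,"wx":0,"wy":0,"wz":0,"grip":1},{"dx":0,"dy":0,"dz":-0.04,"wx":0,"wy":0,"wz":0,"grip":1},{"dx":0,"dy":0,"dz":-0.03,"wx":0,"wy":0,"wz":0,"grip":1},{"dx":0,"dy":0,"dz":-0.02,"wx":0,"wy":0,"wz":0,"grip":1},{"dx":0,"dy":0,"dz":-0.01,"wx":0,"wy":0,"wz":0,"grip":1},{"dx":0,"dy":0,"dz":-0.005,"wx":0,"wy":0,"wz":0,"grip":1},{"dx":0,"dy":0,"dz":-0.002,"wx":0,"wy":0,"wz":0,"grip":1},{"dx":0,"dy":0,"dz":0,"wx":0,"wy":0,"wz":0,"grip":1},{"dx":0,"dy":0,"dz":0,"wx":0,"wy":0,"wz":0,"grip":1}]'
```

```text
time_s: 35.05
ee_pos: [574.1, -325.7, 259.9]
ee_rot: [179.7, -0.6, -4.1]
force: [-0.1, -0.2, -0.5]
gripper_width: 24.6
time_s: 36.05
ee_pos: [610.7, 41.0, 251.7]
ee_rot: [-180.0, 0.3, -4.0]
force: [0.6, -0.2, -1.4]
gripper_width: 24.6
time_s: 37.05
ee_pos: [612.8, 37.6, 88.1]
ee_rot: [-180.0, -0.1, -4.1]
force: [-0.0, -0.0, -1.3]
gripper_width: 24.3
```

```bash
for i in 1 2 3; do python3 -m jog '[{"dx":0,"dy":0,"dz":-0.001,"wx":0,"wy":0,"wz":0,"grip":1},{"dx":0,"dy":0,"dz":0,"wx":0,"wy":0,"wz":0,"grip":1}]' | grep -E "pos|force"; done
```

```text
ee_pos: [612.3, 37.6, 86.4]
force: [-0.0, 0.0, -0.9]
ee_pos: [612.1, 37.6, 85.0]
force: [-0.6, 0.7, -1.4]
ee_pos: [612.3, 37.7, 84.7]
force: [-1.4, 0.3, 2.8]
```

```bash
python3 -m jog '[{"dx":0,"dy":0,"dz":0,"wx":0,"wy":0,"wz":0,"grip":-1},{"dx":0,"dy":0,"dz":0,"wx":0,"wy":0,"wz":0,"grip":-1},{"dx":0,"dy":0,"dz":0,"wx":0,"wy":0,"wz":0,"grip":-1},{"dx":0,"dy":0,"dz":0,"wx":0,"wy":0,"wz":0,"grip":-1},{"dx":0,"dy":0,"dz":0,"wx":0,"wy":0,"wz":0,"grip":-1},{"dx":0,"dy":0,"dz":0.02,"wx":0,"wy":0,"wz":0,"grip":-1},{"dx":0,"dy":0,"dz":0.04,"wx":0,"wy":0,"wz":0,"grip":-1},{"dx":0,"dy":0,"dz":0.04,"wx":0,"wy":0,"wz":0,"grip":-1},{"dx":0,"dy":0,"dz":0.04,"wx":0,"wy":0,"wz":0,"grip":-1},{"dx":0,"dy":0,"dz":0.025,"wx":0,"wy":0,"wz":0,"grip":-1}]'
python3 -m jog '[{"dx":-0.0077,"dy":-0.02,"dz":0,"wx":0,"wy":0,"wz":0,"grip":-1},{"dx":-0.014,"dy":-0.04,"dz":0,"wx":0,"wy":0,"wz":0,"grip":-1},{"dx":-0.016,"dy":-0.045,"dz":0,"wx":0,"wy":0,"wz":0,"grip":-1},{"dx":-0.016,"dy":-0.045,"dz":0,"wx":0,"wy":0,"wz":0,"grip":-1},{"dx":-0.016,"dy":-0.045,"dz":0,"wx":0,"wy":0,"wz":0,"grip":-1},{"dx":-0.016,"dy":-0.045,"dz":0,"wx":0,"wy":0,"wz":0,"grip":-1},{"dx":-0.016,"dy":-0.045,"dz":0,"wx":0,"wy":0,"wz":0,"grip":-1},{"dx":-0.014,"dy":-0.045,"dz":0,"wx":0,"wy":0,"wz":0,"grip":-1},{"dx":-0.008,"dy":-0.0207,"dz":0,"wx":0,"wy":0,"wz":0,"grip":-1},{"dx":0,"dy":0,"dz":0,"wx":0,"wy":0,"wz":0,"grip":-1}]'
python3 -m jog '[{"dx":0,"dy":0,"dz":0,"wx":0,"wy":0,"wz":0,"grip":-1},{"dx":0,"dy":0,"dz":0,"wx":0,"wy":0,"wz":0,"grip":-1}]'
```

```text
time_s: 38.65
ee_pos: [613.1, 37.6, 252.6]
ee_rot: [-180.0, -0.3, -4.1]
force: [0.0, -0.1, 0.3]
gripper_width: 91.1
time_s: 39.65
ee_pos: [487.1, -315.9, 248.7]
ee_rot: [180.0, 0.0, -4.4]
force: [-0.4, 1.0, -1.0]
gripper_width: 91.5
time_s: 39.85
ee_pos: [488.8, -312.0, 249.0]
ee_rot: [-180.0, -0.0, -4.1]
force: [0.6, 0.5, -0.1]
gripper_width: 91.0
```

```bash
python3 -m jog '[{"dx":0,"dy":0,"dz":-0.03,"wx":0,"wy":0,"wz":0,"grip":-1},{"dx":0,"dy":0,"dz":-0.04,"wx":0,"wy":0,"wz":0,"grip":-1},{"dx":0,"dy":0,"dz":-0.04,"wx":0,"wy":0,"wz":0,"grip":-1},{"dx":0,"dy":0,"dz":-0.03,"wx":0,"wy":0,"wz":0,"grip":-1},{"dx":0,"dy":0,"dz":-0.02,"wx":0,"wy":0,"wz":0,"grip":-1},{"dx":0,"dy":0,"dz":-0.0075,"wx":0,"wy":0,"wz":0,"grip":-1},{"dx":0,"dy":0,"dz":0,"wx":0,"wy":0,"wz":0,"grip":-1},{"dx":0,"dy":0,"dz":0,"wx":0,"wy":0,"wz":0,"grip":1},{"dx":0,"dy":0,"dz":0,"wx":0,"wy":0,"wz":0,"grip":1},{"dx":0,"dy":0,"dz":0,"wx":0,"wy":0,"wz":0,"grip":1}]' 25
python3 -m jog '[{"dx":0,"dy":0,"dz":0,"wx":0,"wy":0,"wz":0,"grip":1},{"dx":0,"dy":0,"dz":0,"wx":0,"wy":0,"wz":0,"grip":1},{"dx":0,"dy":0,"dz":0,"wx":0,"wy":0,"wz":0,"grip":1},{"dx":0,"dy":0,"dz":0,"wx":0,"wy":0,"wz":0,"grip":1},{"dx":0,"dy":0,"dz":0,"wx":0,"wy":0,"wz":0,"grip":1},{"dx":0,"dy":0,"dz":0,"wx":0,"wy":0,"wz":0,"grip":1}]'
```

```text
time_s: 40.85
ee_pos: [489.1, -313.4, 82.7]
ee_rot: [179.9, -0.1, -4.1]
force: [-0.1, 0.2, -0.3]
gripper_width: 70.2
time_s: 41.45
ee_pos: [488.7, -313.1, 82.0]
ee_rot: [180.0, -0.0, -4.1]
force: [-0.2, 2.0, 5.6]
gripper_width: 57.7
```

```bash
python3 -m jog '[{"dx":0,"dy":0,"dz":0.005,"wx":0,"wy":0,"wz":0,"grip":1},{"dx":0,"dy":0,"dz":0.02,"wx":0,"wy":0,"wz":0,"grip":1},{"dx":0,"dy":0,"dz":0.035,"wx":0,"wy":0,"wz":0,"grip":1},{"dx":0,"dy":0,"dz":0.04,"wx":0,"wy":0,"wz":0,"grip":1},{"dx":0,"dy":0,"dz":0.04,"wx":0,"wy":0,"wz":0,"grip":1},{"dx":0,"dy":0,"dz":0.03,"wx":0,"wy":0,"wz":0,"grip":1},{"dx":0,"dy":0,"dz":0,"wx":0,"wy":0,"wz":0,"grip":1}]'
python3 -m jog '[{"dx":0.007,"dy":0.015,"dz":0,"wx":0,"wy":0,"wz":0,"grip":1},{"dx":0.015,"dy":0.028,"dz":0,"wx":0,"wy":0,"wz":0,"grip":1},{"dx":0.018,"dy":0.032,"dz":0,"wx":0,"wy":0,"wz":0,"grip":1},{"dx":0.018,"dy":0.032,"dz":0,"wx":0,"wy":0,"wz":0,"grip":1},{"dx":0.018,"dy":0.032,"dz":0,"wx":0,"wy":0,"wz":0,"grip":1},{"dx":0.018,"dy":0.032,"dz":0,"wx":0,"wy":0,"wz":0,"grip":1},{"dx":0.016,"dy":0.028,"dz":0,"wx":0,"wy":0,"wz":0,"grip":1},{"dx":0.007,"dy":0.014,"dz":0,"wx":0,"wy":0,"wz":0,"grip":1},{"dx":0,"dy":0,"dz":0,"wx":0,"wy":0,"wz":0,"grip":1}]'
python3 -m jog '[{"dx":0,"dy":0,"dz":-0.02,"wx":0,"wy":0,"wz":0,"grip":1},{"dx":0,"dy":0,"dz":-0.04,"wx":0,"wy":0,"wz":0,"grip":1},{"dx":0,"dy":0,"dz":-0.04,"wx":0,"wy":0,"wz":0,"grip":1},{"dx":0,"dy":0,"dz":-0.03,"wx":0,"wy":0,"wz":0,"grip":1},{"dx":0,"dy":0,"dz":-0.02,"wx":0,"wy":0,"wz":0,"grip":1},{"dx":0,"dy":0,"dz":-0.01,"wx":0,"wy":0,"wz":0,"grip":1},{"dx":0,"dy":0,"dz":-0.005,"wx":0,"wy":0,"wz":0,"grip":1},{"dx":0,"dy":0,"dz":-0.002,"wx":0,"wy":0,"wz":0,"grip":1},{"dx":0,"dy":0,"dz":0,"wx":0,"wy":0,"wz":0,"grip":1},{"dx":0,"dy":0,"dz":0,"wx":0,"wy":0,"wz":0,"grip":1}]'
for i in 1 2; do python3 -m jog '[{"dx":0,"dy":0,"dz":-0.001,"wx":0,"wy":0,"wz":0,"grip":1},{"dx":0,"dy":0,"dz":0,"wx":0,"wy":0,"wz":0,"grip":1}]' | grep -E "pos|force"; done
```

```text
time_s: 42.15
ee_pos: [490.1, -314.5, 255.7]
ee_rot: [179.7, -0.4, -4.1]
force: [0.4, 0.0, -1.4]
gripper_width: 57.3
time_s: 43.05
ee_pos: [605.2, -97.7, 249.0]
ee_rot: [-180.0, 0.3, -4.0]
force: [-0.6, -0.5, -2.5]
gripper_width: 57.1
time_s: 44.05
ee_pos: [606.1, -100.3, 85.6]
ee_rot: [180.0, -0.1, -4.1]
force: [0.4, 0.6, -1.8]
gripper_width: 57.1
ee_pos: [605.6, -100.1, 83.9]
force: [-0.5, 0.3, -3.4]
ee_pos: [605.8, -100.1, 83.1]
force: [0.1, 0.5, 1.5]
```

```bash
python3 -m jog '[{"dx":0,"dy":0,"dz":0,"wx":0,"wy":0,"wz":0,"grip":-1},{"dx":0,"dy":0,"dz":0,"wx":0,"wy":0,"wz":0,"grip":-1},{"dx":0,"dy":0,"dz":0,"wx":0,"wy":0,"wz":0,"grip":-1},{"dx":0,"dy":0,"dz":0,"wx":0,"wy":0,"wz":0,"grip":-1},{"dx":0,"dy":0,"dz":0,"wx":0,"wy":0,"wz":0,"grip":-1},{"dx":0,"dy":0,"dz":0.02,"wx":0,"wy":0,"wz":0,"grip":-1},{"dx":0,"dy":0,"dz":0.04,"wx":0,"wy":0,"wz":0,"grip":-1},{"dx":0,"dy":0,"dz":0.04,"wx":0,"wy":0,"wz":0,"grip":-1},{"dx":0,"dy":0,"dz":0.04,"wx":0,"wy":0,"wz":0,"grip":-1},{"dx":0,"dy":0,"dz":0.028,"wx":0,"wy":0,"wz":0,"grip":-1}]'
python3 -m jog '[{"dx":-0.015,"dy":-0.015,"dz":0,"wx":0,"wy":0,"wz":0,"grip":-1},{"dx":-0.03,"dy":-0.03,"dz":0,"wx":0,"wy":0,"wz":0,"grip":-1},{"dx":-0.03,"dy":-0.03,"dz":0,"wx":0,"wy":0,"wz":0,"grip":-1},{"dx":-0.03,"dy":-0.03,"dz":0,"wx":0,"wy":0,"wz":0,"grip":-1},{"dx":-0.03,"dy":-0.03,"dz":0,"wx":0,"wy":0,"wz":0,"grip":-1},{"dx":-0.03,"dy":-0.03,"dz":0,"wx":0,"wy":0,"wz":0,"grip":-1},{"dx":-0.025,"dy":-0.025,"dz":0,"wx":0,"wy":0,"wz":0,"grip":-1},{"dx":-0.0115,"dy":-0.013,"dz":0,"wx":0,"wy":0,"wz":0,"grip":-1},{"dx":0,"dy":0,"dz":0,"wx":0,"wy":0,"wz":0,"grip":-1},{"dx":0,"dy":0,"dz":0,"wx":0,"wy":0,"wz":0,"grip":-1}]'
python3 -m jog '[{"dx":0,"dy":0,"dz":-0.03,"wx":0,"wy":0,"wz":0,"grip":-1},{"dx":0,"dy":0,"dz":-0.04,"wx":0,"wy":0,"wz":0,"grip":-1},{"dx":0,"dy":0,"dz":-0.04,"wx":0,"wy":0,"wz":0,"grip":-1},{"dx":0,"dy":0,"dz":-0.03,"wx":0,"wy":0,"wz":0,"grip":-1},{"dx":0,"dy":0,"dz":-0.02,"wx":0,"wy":0,"wz":0,"grip":-1},{"dx":0,"dy":0,"dz":-0.009,"wx":0,"wy":0,"wz":0,"grip":-1},{"dx":0,"dy":0,"dz":0,"wx":0,"wy":0,"wz":0,"grip":-1},{"dx":0,"dy":0,"dz":0,"wx":0,"wy":0,"wz":0,"grip":1},{"dx":0,"dy":0,"dz":0,"wx":0,"wy":0,"wz":0,"grip":1},{"dx":0,"dy":0,"dz":0,"wx":0,"wy":0,"wz":0,"grip":1}]' 25
python3 -m jog '[{"dx":0,"dy":0,"dz":0,"wx":0,"wy":0,"wz":0,"grip":1},{"dx":0,"dy":0,"dz":0,"wx":0,"wy":0,"wz":0,"grip":1},{"dx":0,"dy":0,"dz":0,"wx":0,"wy":0,"wz":0,"grip":1},{"dx":0,"dy":0,"dz":0,"wx":0,"wy":0,"wz":0,"grip":1},{"dx":0,"dy":0,"dz":0,"wx":0,"wy":0,"wz":0,"grip":1},{"dx":0,"dy":0,"dz":0,"wx":0,"wy":0,"wz":0,"grip":1}]'
```

```text
time_s: 45.45
ee_pos: [606.1, -100.2, 253.7]
ee_rot: [180.0, -0.2, -4.1]
force: [0.7, -0.4, -0.1]
gripper_width: 91.2
time_s: 46.45
ee_pos: [403.2, -302.9, 249.8]
ee_rot: [-179.9, 0.1, -4.2]
force: [1.4, 1.1, 0.0]
gripper_width: 91.1
time_s: 47.45
ee_pos: [404.6, -303.5, 82.6]
ee_rot: [179.9, -0.1, -4.1]
force: [-0.2, 0.1, -0.3]
gripper_width: 70.4
time_s: 48.05
ee_pos: [404.1, -302.9, 81.9]
ee_rot: [-180.0, -0.0, -4.1]
force: [0.5, 3.2, 5.3]
gripper_width: 55.4
```

```bash
python3 -m jog '[{"dx":0,"dy":0,"dz":0.005,"wx":0,"wy":0,"wz":0,"grip":1},{"dx":0,"dy":0,"dz":0.02,"wx":0,"wy":0,"wz":0,"grip":1},{"dx":0,"dy":0,"dz":0.035,"wx":0,"wy":0,"wz":0,"grip":1},{"dx":0,"dy":0,"dz":0.04,"wx":0,"wy":0,"wz":0,"grip":1},{"dx":0,"dy":0,"dz":0.04,"wx":0,"wy":0,"wz":0,"grip":1},{"dx":0,"dy":0,"dz":0.03,"wx":0,"wy":0,"wz":0,"grip":1},{"dx":0,"dy":0,"dz":0.01,"wx":0,"wy":0,"wz":0,"grip":1},{"dx":0,"dy":0,"dz":0,"wx":0,"wy":0,"wz":0,"grip":1}]'
python3 -m jog '[{"dx":0.007,"dy":0.015,"dz":0,"wx":0,"wy":0,"wz":0,"grip":1},{"dx":0.0155,"dy":0.03,"dz":0,"wx":0,"wy":0,"wz":0,"grip":1},{"dx":0.02,"dy":0.037,"dz":0,"wx":0,"wy":0,"wz":0,"grip":1},{"dx":0.021,"dy":0.038,"dz":0,"wx":0,"wy":0,"wz":0,"grip":1},{"dx":0.021,"dy":0.038,"dz":0,"wx":0,"wy":0,"wz":0,"grip":1},{"dx":0.021,"dy":0.037,"dz":0,"wx":0,"wy":0,"wz":0,"grip":1},{"dx":0.02,"dy":0.037,"dz":0,"wx":0,"wy":0,"wz":0,"grip":1},{"dx":0.015,"dy":0.03,"dz":0,"wx":0,"wy":0,"wz":0,"grip":1},{"dx":0.007,"dy":0.015,"dz":0,"wx":0,"wy":0,"wz":0,"grip":1},{"dx":0,"dy":0,"dz":0,"wx":0,"wy":0,"wz":0,"grip":1}]'
python3 -m jog '[{"dx":0,"dy":0,"dz":-0.03,"wx":0,"wy":0,"wz":0,"grip":1},{"dx":0,"dy":0,"dz":-0.04,"wx":0,"wy":0,"wz":0,"grip":1},{"dx":0,"dy":0,"dz":-0.04,"wx":0,"wy":0,"wz":0,"grip":1},{"dx":0,"dy":0,"dz":-0.03,"wx":0,"wy":0,"wz":0,"grip":1},{"dx":0,"dy":0,"dz":-0.02,"wx":0,"wy":0,"wz":0,"grip":1},{"dx":0,"dy":0,"dz":-0.01,"wx":0,"wy":0,"wz":0,"grip":1},{"dx":0,"dy":0,"dz":-0.005,"wx":0,"wy":0,"wz":0,"grip":1},{"dx":0,"dy":0,"dz":-0.002,"wx":0,"wy":0,"wz":0,"grip":1},{"dx":0,"dy":0,"dz":0,"wx":0,"wy":0,"wz":0,"grip":1},{"dx":0,"dy":0,"dz":0,"wx":0,"wy":0,"wz":0,"grip":1}]'
for i in 1 2; do python3 -m jog '[{"dx":0,"dy":0,"dz":-0.001,"wx":0,"wy":0,"wz":0,"grip":1},{"dx":0,"dy":0,"dz":0,"wx":0,"wy":0,"wz":0,"grip":1}]' | grep -E "pos|force"; done
```

```text
time_s: 48.85
ee_pos: [404.1, -303.5, 261.9]
ee_rot: [179.9, -0.1, -4.1]
force: [-0.7, -0.4, -2.8]
gripper_width: 54.9
time_s: 49.85
ee_pos: [551.1, -24.6, 258.9]
ee_rot: [180.0, 0.3, -4.0]
force: [-1.0, -0.3, -2.1]
gripper_width: 55.2
time_s: 50.85
ee_pos: [552.1, -26.3, 85.5]
ee_rot: [180.0, -0.1, -4.1]
force: [-0.3, 0.7, -2.8]
gripper_width: 55.0
ee_pos: [551.6, -26.1, 83.9]
force: [-0.2, -0.3, -2.3]
ee_pos: [551.8, -26.0, 82.9]
force: [-0.5, -0.4, -0.4]
```

One more mm to firm contact, then release, lift and back off toward the start side.

```bash
python3 -m jog '[{"dx":0,"dy":0,"dz":-0.0005,"wx":0,"wy":0,"wz":0,"grip":1},{"dx":0,"dy":0,"dz":0,"wx":0,"wy":0,"wz":0,"grip":-1},{"dx":0,"dy":0,"dz":0,"wx":0,"wy":0,"wz":0,"grip":-1},{"dx":0,"dy":0,"dz":0,"wx":0,"wy":0,"wz":0,"grip":-1},{"dx":0,"dy":0,"dz":0,"wx":0,"wy":0,"wz":0,"grip":-1},{"dx":0,"dy":0,"dz":0,"wx":0,"wy":0,"wz":0,"grip":-1},{"dx":0,"dy":0,"dz":0.02,"wx":0,"wy":0,"wz":0,"grip":-1},{"dx":0,"dy":0,"dz":0.05,"wx":0,"wy":0,"wz":0,"grip":-1},{"dx":0,"dy":0,"dz":0.05,"wx":0,"wy":0,"wz":0,"grip":-1},{"dx":0,"dy":0,"dz":0.05,"wx":0,"wy":0,"wz":0,"grip":-1}]'
python3 -m jog '[{"dx":-0.02,"dy":-0.04,"dz":0,"wx":0,"wy":0,"wz":0,"grip":-1},{"dx":-0.02,"dy":-0.04,"dz":0,"wx":0,"wy":0,"wz":0,"grip":-1},{"dx":-0.02,"dy":-0.04,"dz":0,"wx":0,"wy":0,"wz":0,"grip":-1},{"dx":-0.02,"dy":-0.04,"dz":0,"wx":0,"wy":0,"wz":0,"grip":-1},{"dx":-0.02,"dy":-0.04,"dz":0,"wx":0,"wy":0,"wz":0,"grip":-1},{"dx":-0.02,"dy":-0.04,"dz":0,"wx":0,"wy":0,"wz":0,"grip":-1},{"dx":-0.02,"dy":-0.04,"dz":0,"wx":0,"wy":0,"wz":0,"grip":-1},{"dx":-0.02,"dy":-0.04,"dz":0,"wx":0,"wy":0,"wz":0,"grip":-1},{"dx":0,"dy":0,"dz":0,"wx":0,"wy":0,"wz":0,"grip":-1},{"dx":0,"dy":0,"dz":0,"wx":0,"wy":0,"wz":0,"grip":-1}]'
python3 - <<'E'
import cv2,numpy as np
from workcell import env
t=np.ascontiguousarray(env.grab_frame('top')[:,:,::-1]);o=cv2.imread('pics/top0.png')
cr=lambda i:cv2.resize(i[145:275,270:410],(390,362),interpolation=cv2.INTER_CUBIC)
im=np.zeros((600,790,3),np.uint8);im[:362,:390]=cr(o);im[:362,400:]=cr(t);im[365:600,:390]=cv2.resize(t[190:340,130:379],(390,235))
s=env.grab_frame('scene')[:,:,::-1];im[365:600,400:]=cv2.resize(s[210:390,210:508],(390,235))
cv2.imwrite('pics/c9.png',im)
E
```

```text
time_s: 52.25
ee_pos: [551.1, -26.1, 253.7]
ee_rot: [180.0, 0.0, -4.1]
force: [1.5, 0.1, 0.1]
gripper_width: 91.2
time_s: 53.25
ee_pos: [390.9, -346.6, 251.7]
ee_rot: [-180.0, 0.0, -4.3]
force: [0.6, -0.1, -1.4]
gripper_width: 91.3
```

View pics/c9.png

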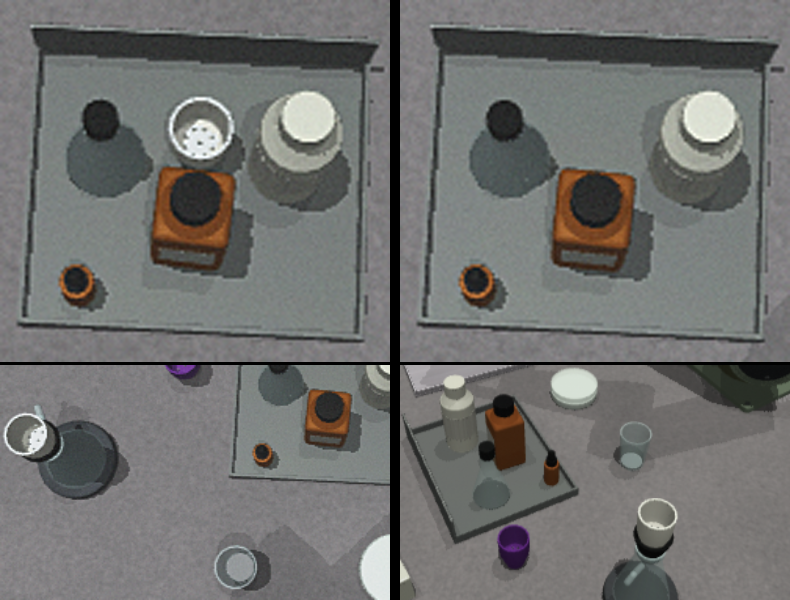

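Before and after, side by side: the stopper moved from (101,120) to (104,120), about 2 mm, and the other bottles agree within about 2 mm. The crucible sits straight in the collar and the bystanders are unmoved. Handing in.

```bash
python3 -c "
from workcell import env
print(abs(env.state()['qvel']).max()); env.job_done()"
```

```text
1.0398293266905405
the job is handed in; nothing more can be done
```

The job is done and handed in at about 53 s of the 144 s allowed. I moved the square bottle, round bottle and conical flask to the steel tray, seated the crucible in the collar, then put all three bottles back and moved the arm clear.

- **Crucible:** the largest wrist force read while pressing it in was about 6 N, against the 20 N limit. After release its rim was within about 1 mm of the collar axis in both the top and scene views, and it stood straight.
- **Bottles:** the before and after top views show all three upright and within about 2 mm of where they started.
- **Bystanders:** the dropper, beaker and dishes look unmoved, and I did not touch the purple look-alike.
- **Problems:** the very first move was refused because its rows lacked some keys, so nothing moved then. While the bottles stood in the steel tray, the arm hid the round one from view. I relied on the contact force when setting it down and on finding it in the same place when I went back for it.

No check failed. The hand-in gave no verdict.

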